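# Press a dowel pin home with bench-mounted locking pliers

### The job

Put the aluminium block into the open jaws of the bench-mounted locking pliers, flat on the ledge and pushed up against the stop, with its proud dowel pin facing the moving jaw, and let go of it. Squeeze the moving handle over centre so that the pin is pressed home, hold it against its stop with 8 to 18 newtons for half a second, never over 25, then take the hand away: the pliers must stay locked by themselves. Finally flick the release lever, so that the pliers spring open and the block is left in its place; leave the other things where they are.

Things in the scene. Friction and masses are not known exactly. Their poses are not given: they have to be found in the camera images.
- clamp: Steel locking pliers lying flat, bolted on a dark plate 95 x 235 x 8 mm. Origin on the bench below the root of the jaws, z up; coordinates (x, y, z) in mm are in this frame throughout. Pliers along y: jaws toward -y, handles toward +y, mid-height z = 42. Fixed parts: jaw x 0 to 26, y -80 to 5, top z 56, gripping face looks to -x; handle x -1 to 17 to y 112, its knob to y 131.
- seat (a point): Where the block's centre lies when fully seated; axes as the clamp's; at (-15, -85, 42). The ledge that carries the block: top z 22, x -30 to 0, y -100 to -20; the plate ends at y -100 too. The moving jaw pushes the block the last millimetres onto the fixed jaw's face, so it may be left up to 4 mm short in x (toward -x).
- stop (a point): Centre of the stop's face, which looks to clamp -y and meets the block's +y end: a step of the fixed jaw, x -16 to 0, y -30 to -10, z 22 to 56. Axes as the clamp's; point at (-8, -30, 39).
- pad (a point): Centre of the face of the moving jaw's pad, round steel, 18 mm across, on a spring of 10 N per mm. Open it stands at about (-47, -58, 42), which leaves 11 mm before the pin of a block on the fixed jaw; closing, it moves to +x and presses the pin at y -60. The moving jaw is hinged at (-30, 10) and reaches to y about -70, top z 52.
- block_mid (a point): Centre of the loose aluminium block, 30 (x) x 110 (y) x 40 (z) mm, 0.17 to 0.33 kg, block axes, z up. A steel dowel pin, 10 mm across, stands 6 mm proud of its -x face, 25 mm from the centre toward +y, half-way up. Seated, its axes are parallel to the clamp's and its +y end is at the stop; the -y end then sticks 60 mm out of the jaws, free to be gripped across x.
- pin (a joint): How far the dowel pin has been pressed into the block (m): 0 = 6 mm proud, 0.006 = home. A tight fit: it takes some 10 N along the block's +x; it is for the pliers to press, not the fingers.
- handle (a joint): Angle of the moving handle against the moving jaw (rad): 0 open, about 0.60 on centre, about 0.637 locked, against its stop. Vertical hinge at about (-46, 16); closing turns its end toward clamp +x. A light spring opens it. With a block in the jaws the push at handle_push rises to some 12 to 16 N, falls to nothing as the centre is passed, then rises steeply at the stop.
- handle_push (a point): Point on the outer (-x) face of the moving handle, half-way up, 104 mm from its hinge; to be pushed toward clamp +x. Open it stands at about (-69, 119, 42), locked at about (-33, 120, 42). The handle is 18 mm high (z 33 to 51), 16 mm thick and reaches 129 mm from its hinge. Axes parallel to the clamp's when open; locked they have turned with the handle by 0.37 rad clockwise from above.
- lever_push (a point): Inner (+x) face of the release lever's tip, to be pushed toward clamp -x. Dark steel strip, 6 mm thick; tip 20 mm high (z 32 to 52), 22 long. Point 56 mm from the lever's hinge. Open, the lever is in line with the handle; as the pliers close it swings 0.6 rad toward clamp +x and then stands at about (15, 175, 42), beyond the fixed handle's knob, with over 50 mm free on its +x side.
- lever_hinge (a point): The release lever's hinge, in the end of the moving handle, 119 mm from the handle's hinge; locked at about (-23, 133, 42). When locked, pushing lever_push by 15 to 25 mm toward clamp -x with some 2 to 3 N brings the handle back over centre; handle and lever then spring open toward -x.
- carton_white: small white carton, 45 x 90 x 45 mm, bystander; origin at its underside
- tape_clear: small roll of tape, 60 mm across, 19 mm high, bystander; origin at its underside
- grease_tin: round flat tin, 69 mm across, 27 mm high, bystander; origin at its underside

How it is judged:
By the outcome, as a careful person would: the job done as asked, in the order asked, and still so for the second after the job is handed in, with the robot touching nothing.
It also fails if it takes over 66 s, if anything falls off the work surface, if the arm or the gripper's body presses on something with over 40 N, if the wrist force passes 120 N, or if a joint passes its speed limit or range.

### The arm

A 7-joint arm with a two-finger parallel gripper is mounted at the origin on a cart in front of the work surface, level with it; the furniture and walls round the work are solid. World frame = base frame: x ahead of the robot, y to its left, z up, the work surface at z = 0. Lengths are in mm, angles in rad, forces in N, time in s.
With the tool pointing down it reaches from about 400 to 850 mm from the base axis. Payload 4.4 kg.
Tool frame: the origin (TCP) lies on the centre line of the jaws, within the pads' length; the fingertips stand 22 mm ahead of it and the grasp point (between the pads) lies 3 mm ahead of it; z points along the fingers, y is the direction in which the jaws open and shut (so a half turn about z gives the same grasp; the last joint's range is limited). The gripper opens to 94 mm and grips with 3 to 60 N. Pads are 16 mm wide; open, the fingers measure 119 mm over their backs; the gripper's body (75 mm by 177 mm) begins 78 mm behind the grasp point.
Start: joints at [-1.228, 0.628, 0.038, 1.517, -0.027, 0.996, -0.02], TCP at [258.359, 596.463, 227.478] pointing down, gripper open.
Joint ranges: [-3.06, 3.06], [-0.37, 2.12], [-1.25, 1.32], [0.18, 2.47], [-1.1, 4.24], [0.23, 1.98], [-2.94, 2.94]. Speed limits (rad/s): [2.57, 2.57, 3.14, 3.14, 3.14, 3.14, 3.14].

### API

Orientations are given as a unit quaternion [w, x, y, z].
In Python, from bench import r gives the robot as it stands.
- The arm moves only by the tool move_arm, never from a script. Its argument "motion" is a list of rows, each an object of numbers: "hand": the gripper command: -1 is shut, 1 is fully open, values between are in proportion; "dx", "dy", "dz": the shift along the world's x, y, z as a fraction of full scale; "spin": the turn about the world's z as a fraction of full scale. A call has 1 to 12 rows; each row is the pose to reach, as a shift and turn from the pose measured when the call began; what a row does not reach only later rows make up. Full scale, the value 1, is 0.12 m for a shift and pi/4 rad for a turn. A row lasts 1/8 s, in which the tool goes at most 62.5 mm and 10.7 degrees, less where a joint would pass 70% of its speed; a pose out of reach is approached as far as the arm can. A call with a number of a shift or a turn outside -1 to 1 is refused whole. A call with a gripper value outside its range is refused whole. The fingers move at their own pace and stop on an object; "squeeze" is the grip in N (left out, the last holds). Time passes only in rows, so rows that repeat a pose let the fingers close. It gives the time, the measured TCP pose, the force and the opening at its end, in the units of the state.
- r.observe(): the state, without advancing time (a new reading comes with each control period).
- r.capture(name): name is "scene" or "top" or "wrist"; returns the picture (480x640x3 uint8, blue, green, red); there is no depth.
- r.camera_params(name): a dict with "fx", "fy", "cx", "cy" (pixels), "R" (3x3) and "t" (3): a world point X has camera coordinates R X + t. Camera axes: x right, y down, z forward; pixel columns grow to the right and rows downward; lengths in mm; the calibration is good to about 2 mm. A picture is of the moment at which its call begins: read the wrist's pose just before it. camera_params takes no time and is no camera call; for the wrist camera it gives the pose at the moment of the call.
- r.finish_job(): hands the job in, once; it reports no verdict.
Trained networks look in the newest picture that a camera, given by its name, has taken for a name from the list of things; names that differ only in an ending like _2 or _b are one class to them, and where a whole thing is asked for, a point or a joint stands for the part that bears it (a point fixed in the world has none). Each returns a list of dicts, best first, with "conf" (0 to 1); they miss things now and then, are a little off and sometimes report something else, mostly with a low value. They report only what shows in the picture. A call takes as long as a camera call.
- r.spot_in(query, camera): "position" ([x, y, z] in mm, in world coordinates, good to about 4 mm: the middle of the surface that is visible of it).
- r.masks_of(query, camera): "pixels" (480x640 bool, what is visible of it).
- r.mark_of(query, camera): "position" ([x, y, z] in mm, in world coordinates, good to about 4 mm: a listed point, or the origin of a listed thing).
The state is a dict: "time": time; "q": joint angles; "joint_vel": joint speeds; "joint_efforts": joint torques, N m; "tool_pos": TCP position; "orientation": TCP orientation; "contact_force": force on the tool from outside, world axes, zero at the start; "wrist_torque": the same for the moment, N m; "grip_width": finger opening in mm.
Only numpy, scipy, OpenCV 4.12 (cv2) and the standard library are available. Lean on these libraries where they do the work, as an engineer would, in place of code of your own. Each camera call takes 0.05 s, during which the arm holds its last target.

## Working session

There is one attempt and no reset: what is moved stays moved. The work goes in short steps, Python scripts to look and compute and a tool call to move; the robot and the scene stay as the last step left them, time stands still between calls to the robot, and variables do not carry over. Pictures are saved under pics/ and viewed, and the job is handed in when it is done.

Besides the shell and the picture viewer there is one more tool, called after "Emit:" by a JSON object that holds its "api" and its "payload". move_arm: Moves the arm, as the interface text tells. Its arguments: {"type":"object","properties":{"motion":{"type":"array"},"squeeze":{"type":"number"}},"required":["motion"]}

```bash
mkdir -p pics; ls
python3 - <<'E'
from bench import r
import cv2
print(r.observe())
for n in("scene","top","wrist"):
    im=r.capture(n); cv2.imwrite(f"pics/{n}0.png",im)
    p=r.camera_params(n); print(n,p)
for q in ["clamp","seat","stop","pad","block_mid","handle_push","lever_push","lever_hinge","carton_white","tape_clear","grease_tin"]:
    for c in("top","scene"):
        m=r.mark_of(q,c); print(q,c,[(x["position"],x["conf"]) for x in m[:2]])
E
```

```text
pics
{'time': 0.0, 'q': array([-1.22782024,  0.62932368,  0.03846091,  1.51833974, -0.02698547,
        0.99627312, -0.02002267]), 'joint_vel': array([ 6.91781026e-04,  1.98988889e-04,  4.63591468e-05,  1.44657582e-03,
        6.14100161e-04,  1.37678027e-03, -1.00126607e-03]), 'joint_efforts': array([ 3.34545275e-04, -5.49731827e+01,  1.14400584e+00, -1.86637294e+01,
       -5.21040545e-02,  2.38616701e-02,  1.78084474e-04]), 'tool_pos': array([258.11249248, 595.89570505, 226.57801191]), 'orientation': array([-1.62904592e-04,  2.02982317e-01,  9.79181978e-01, -8.98036073e-04]), 'contact_force': array([ 0.56587718, -0.11890475,  0.17606845]), 'wrist_torque': array([ 0.00863015, -0.03183425, -0.0131488 ]), 'grip_width': 93.8019661602306}
scene {'fx': 556.4793551144552, 'fy': 556.4793551144552, 'cx': 328.2961320722283, 'cy': 237.29092047995996, 'R': array([[-0.99633729,  0.08550362,  0.00106782],
       [ 0.07263767,  0.85287294, -0.51704112],
       [-0.0451196 , -0.51506978, -0.8559599 ]]), 't': array([ 606.37452585,  -13.2371226 , 1494.07355791])}
top {'fx': 525.6661547786798, 'fy':
[... 1131 characters left out ...]
k_mid scene [([549.8, -358.0, 23.6], 0.94)]
handle_push top [([474.3, 20.4, 40.1], 0.58)]
handle_push scene [([473.0, 14.4, 40.9], 0.75)]
lever_push top [([457.8, 82.9, 43.2], 0.43)]
lever_push scene [([453.7, 82.4, 39.3], 0.57)]
lever_hinge top [([481.9, 28.9, 39.9], 0.88)]
lever_hinge scene [([479.3, 30.2, 46.2], 0.81)]
carton_white top [([773.1, -40.8, -1.9], 0.9), ([526.1, -159.1, 39.6], 0.56)]
carton_white scene [([775.5, -37.6, 4.3], 0.84), ([550.3, -361.0, 23.9], 0.48)]
tape_clear top [([452.7, 327.5, -1.6], 0.81), ([456.5, 81.0, 43.4], 0.31)]
tape_clear scene [([722.7, -210.2, 0.0], 0.44)]
grease_tin top [([723.1, -211.5, -0.6], 0.61)]
grease_tin scene [([721.1, -211.6, -0.2], 0.83)]
```

View pics/top0.png

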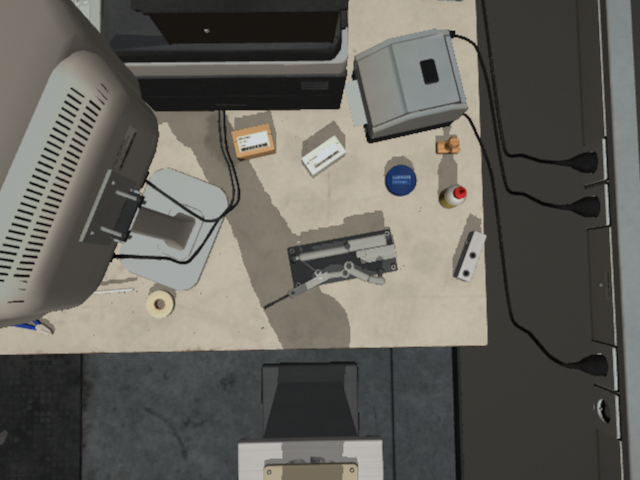

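View pics/scene0.png

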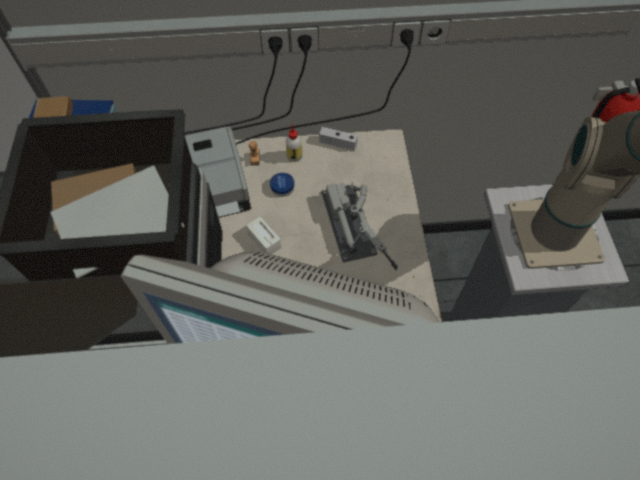

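```bash
cat > h.py <<'E'
import numpy as np, cv2
from bench import r
def proj(n,X,p=None):
    p=p or r.camera_params(n); c=p["R"]@np.asarray(X,float)+p["t"]
    return np.array([p["fx"]*c[0]/c[2]+p["cx"],p["fy"]*c[1]/c[2]+p["cy"]])
def back(n,u,v,z,p=None):
    p=p or r.camera_params(n); d=p["R"].T@np.array([(u-p["cx"])/p["fx"],(v-p["cy"])/p["fy"],1]); o=-p["R"].T@p["t"]
    return o+d*(z-o[2])/d[2]
E
python3 - <<'E'
from h import *
t=cv2.imread("pics/top0.png")
a=t[215:320,250:410]; cv2.imwrite("pics/z1.png",cv2.resize(a,None,fx=5,fy=5,interpolation=cv2.INTER_CUBIC))
a=t[220:290,440:500]; cv2.imwrite("pics/z2.png",cv2.resize(a,None,fx=8,fy=8,interpolation=cv2.INTER_CUBIC))
s=cv2.imread("pics/scene0.png")
a=s[115:275,310:410]; cv2.imwrite("pics/z3.png",cv2.resize(a,None,fx=3.7,fy=3.7,interpolation=cv2.INTER_CUBIC))
L=np.array([[0,0],[-15,-85],[-8,-30],[-47,-58],[-69,119]],float)
W=np.array([[562,-95],[563.5,-181.6],[558,-126],[523.3,-158.6],[473.6,17]],float)
lm,wm=L.mean(0),W.mean(0);l=L-lm;w=W-wm
th=np.arctan2((l[:,0]*w[:,1]-l[:,1]*w[:,0]).sum(),(l*w).sum())
R=np.array([[np.cos(th),-np.sin(th)],[np.sin(th),np.cos(th)]]);t0=wm-R@lm
print(th,t0,(L@R.T+t0-W))
E
```

```text
0.1567958237428857 [561.85250426 -93.83140166] [[-0.14749574  1.16859834]
 [-3.19038398  1.46900683]
 [ 0.63526699  1.28738424]
 [ 1.18600779  0.14085708]
 [ 1.51660494 -4.06584649]]
```

View pics/z1.png

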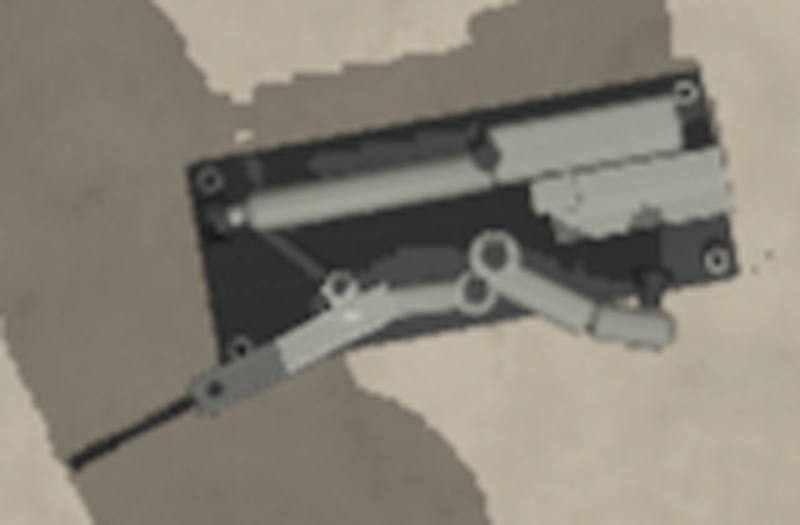

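View pics/z2.png

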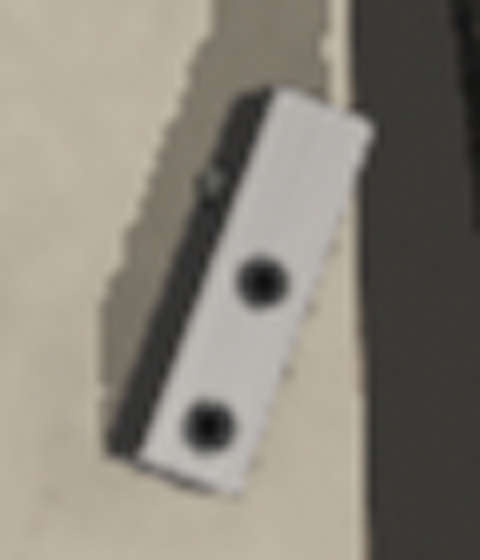

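View pics/z3.png

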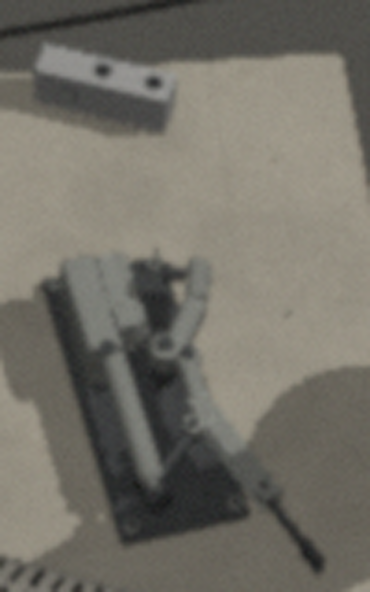

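Emit:
{"api": "move_arm", "payload": {"motion": [{"dx": 0.1, "dy": -0.5, "spin": -0.23, "hand": 1}, {"dx": 0.2, "dy": -1, "spin": -0.46, "hand": 1}, {"dx": 0.2, "dy": -1, "spin": -0.69, "hand": 1}, {"dx": 0.2, "dy": -1, "spin": -0.8, "hand": 1}]}}

```text
$.motion[0]: bad value
```

Emit:
{"api": "move_arm", "payload": {"motion": [{"hand": 1.0, "dx": 0.1, "dy": -0.5, "dz": 0.0, "spin": -0.23}, {"hand": 1.0, "dx": 0.2, "dy": -1.0, "dz": 0.0, "spin": -0.46}, {"hand": 1.0, "dx": 0.2, "dy": -1.0, "dz": 0.0, "spin": -0.69}, {"hand": 1.0, "dx": 0.2, "dy": -1.0, "dz": 0.0, "spin": -0.8}]}}

```text
time: 1.75
tool_pos: [282.7, 475.9, 228.0]
orientation: [-0.0, 0.498, 0.867, 0.0]
contact_force: [0.4, -0.1, -0.4]
grip_width: 94.1
```

Emit:
{"api": "move_arm", "payload": {"motion": [{"hand": 1.0, "dx": 0.15, "dy": -0.5, "dz": 0.0, "spin": -0.23}, {"hand": 1.0, "dx": 0.3, "dy": -1.0, "dz": 0.0, "spin": -0.46}, {"hand": 1.0, "dx": 0.3, "dy": -1.0, "dz": 0.0, "spin": -0.69}, {"hand": 1.0, "dx": 0.3, "dy": -1.0, "dz": 0.0, "spin": -0.8}]}}

```text
time: 2.25
tool_pos: [319.2, 355.2, 228.4]
orientation: [-0.0, 0.743, 0.669, 0.001]
contact_force: [-0.5, 0.6, -0.0]
grip_width: 93.9
```

Emit:
{"api": "move_arm", "payload": {"motion": [{"hand": 1.0, "dx": 0.25, "dy": -0.5, "dz": 0.0, "spin": -0.23}, {"hand": 1.0, "dx": 0.5, "dy": -1.0, "dz": 0.0, "spin": -0.46}, {"hand": 1.0, "dx": 0.5, "dy": -1.0, "dz": 0.0, "spin": -0.69}, {"hand": 1.0, "dx": 0.5, "dy": -1.0, "dz": 0.0, "spin": -0.8}]}}

```text
time: 2.75
tool_pos: [380.0, 233.8, 228.7]
orientation: [0.0, 0.915, 0.403, 0.001]
contact_force: [-0.3, 1.0, -1.3]
grip_width: 94.1
```

Emit:
{"api": "move_arm", "payload": {"motion": [{"hand": 1.0, "dx": 0.25, "dy": -0.5, "dz": 0.2, "spin": -0.23}, {"hand": 1.0, "dx": 0.5, "dy": -1.0, "dz": 0.4, "spin": -0.46}, {"hand": 1.0, "dx": 0.5, "dy": -1.0, "dz": 0.4, "spin": -0.69}, {"hand": 1.0, "dx": 0.5, "dy": -1.0, "dz": 0.4, "spin": -0.8}]}}

```text
time: 3.25
tool_pos: [441.3, 112.0, 277.7]
orientation: [0.0, 0.995, 0.097, 0.002]
contact_force: [-0.0, -0.8, -0.8]
grip_width: 94.2
```

Emit:
{"api": "move_arm", "payload": {"motion": [{"hand": 1.0, "dx": 0.25, "dy": -0.5, "dz": 0.0, "spin": -0.2}, {"hand": 1.0, "dx": 0.4, "dy": -1.0, "dz": 0.0, "spin": -0.4}, {"hand": 1.0, "dx": 0.4, "dy": -1.0, "dz": 0.0, "spin": -0.6}]}}

```text
time: 3.62
tool_pos: [490.2, -13.5, 278.6]
orientation: [0.002, 0.99, -0.144, 0.003]
contact_force: [0.1, 1.0, 0.3]
grip_width: 94.1
```

Run:
```python
from h import *
o=r.observe();print(o["tool_pos"],o["orientation"],o["q"],o["time"])
im=r.capture("wrist"); cv2.imwrite("pics/w1.png",im)
```

```text
[490.24987075 -13.4623232  278.56793225] [ 0.00191498  0.98950873 -0.14442014  0.00340991] [-0.67503824  0.47356735  0.94695838  1.90414962 -0.45480021  0.98915769
 -1.38528261] 3.625
```

View pics/w1.png

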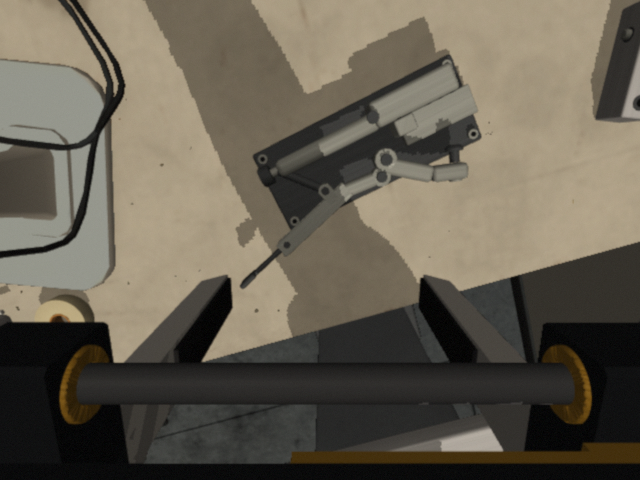

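Run:
```python
from h import *
s=cv2.imread("pics/w1.png")
a=s[40:300,230:490]; cv2.imwrite("pics/z4.png",cv2.resize(a,(780,780),interpolation=cv2.INTER_CUBIC)[:600])
cv2.imwrite("pics/z4.png",cv2.resize(s[40:240,235:495],None,fx=3,fy=3,interpolation=cv2.INTER_CUBIC))
for q in ["clamp","seat","stop","pad","handle_push","lever_push","lever_hinge"]:
    m=r.mark_of(q,"wrist"); print(q,[(x["position"],x["conf"]) for x in m[:2]])
```

```text
clamp [([561.9, -93.6, -0.6], 0.83)]
seat [([564.1, -177.4, 42.5], 0.78)]
stop [([560.2, -124.4, 40.0], 0.66)]
pad [([520.2, -158.5, 38.1], 0.71)]
handle_push []
lever_push [([456.0, 85.9, 38.4], 0.8)]
lever_hinge [([481.0, 30.8, 42.3], 0.77), ([549.2, -362.7, 20.3], 0.4)]
```

View pics/z4.png

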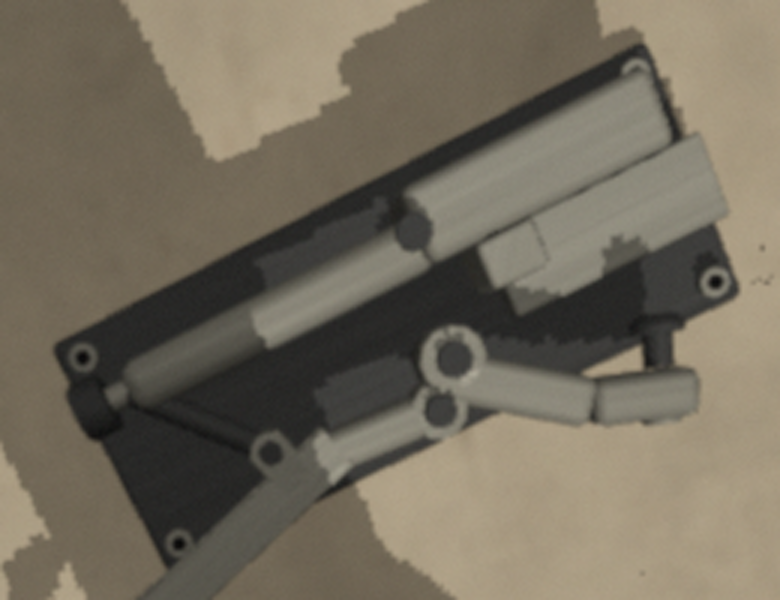

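Run:
```python
from h import *
P=r.camera_params("wrist")
g=lambda x,y,z: back("wrist",235+(x-1)/3,40+(y-1)/3,z,P)[:2]
TL,TR,BR,BL=[g(x,y,8) for x,y in[(55,346),(645,43),(738,290),(165,570)]]
print(TL,TR,BR,BL,np.linalg.norm(TL-TR),np.linalg.norm(TR-BR))
d=TL-TR; th=np.arctan2(-d[0],d[1]); d2=TR-BR;print("yaw",th,np.arctan2(d2[1],d2[0]))
y=d/np.linalg.norm(d); 
th=.155
R=np.array([[np.cos(th),-np.sin(th)],[np.sin(th),np.cos(th)]])
c=np.array([562,-93.8])
for nm,q in dict(TL=TL,TR=TR,BR=BR,BL=BL,hinge1=g(455,356,54),hinge2=g(441,409,53),jawA=g(408,190,50),jawB=g(432,262,50),jawC=g(672,135,50),jawD=g(645,72,50), ledgeTR=g(700,135,22),ledgeBR=g(727,212,22),stepTL=g(482,250,56),stepTR=g(530,220,56),stepBR=g(548,262,56),padface=g(655,322,42)).items(): print(nm,(R.T@(q-c)).round(1))
```

```text
[572.05401565  50.63192267] [ 613.52788854 -176.36302081] [ 524.01298709 -192.67106594] [481.38689987  36.40802966] 230.75265220359867 90.98829549881577
yaw 0.18071505299582905 0.18020610034121687
TL [ 32.2 141.1]
TR [ 38.2 -89.5]
BR [-52.8 -91.8]
BL [-59.5 141.1]
hinge1 [-27.8  16. ]
hinge2 [-41.8  26.6]
jawA [25.9  9.4]
jawB [ 2.4 10.9]
jawC [  6.3 -72.7]
jawD [ 27.1 -71.3]
ledgeTR [  2.4 -91.5]
ledgeBR [-24.8 -91.6]
stepTL [-0.8 -4.1]
stepTR [  1.3 -21.2]
stepBR [-12.9 -21.8]
padface [-46.4 -50.6]
```

Emit:
{"api": "move_arm", "payload": {"motion": [{"hand": 1.0, "dx": 0.0, "dy": -0.5, "dz": 0.0, "spin": 0.0}, {"hand": 1.0, "dx": 0.0, "dy": -1.0, "dz": 0.0, "spin": 0.0}, {"hand": 1.0, "dx": 0.0, "dy": -1.0, "dz": 0.0, "spin": 0.0}, {"hand": 1.0, "dx": 0.0, "dy": -1.0, "dz": 0.0, "spin": 0.0}]}}

```text
time: 4.53
tool_pos: [489.2, -125.8, 277.6]
orientation: [-0.0, 0.991, -0.136, 0.002]
contact_force: [0.3, 0.3, -0.9]
grip_width: 94.2
```

Run:
```python
from h import *
import pickle
o=r.observe();print(o["tool_pos"],o["orientation"],o["q"],o["time"],abs(o["joint_vel"]).max())
P=r.camera_params("wrist")
im=r.capture("wrist"); cv2.imwrite("pics/w2.png",im); pickle.dump(P,open("w2.pkl","wb"))
P2=r.camera_params("wrist"); print(P["t"]-P2["t"], -P["R"].T@P["t"])
```

```text
[ 489.19501919 -125.77155834  277.59771087] [-4.80227732e-05  9.90761187e-01 -1.35606639e-01  1.76296894e-03] [-0.41095485  0.49042648  0.90975911  1.86705004 -0.45764355  1.00441592
 -1.14858498] 4.525 0.03295595171503701
[-0.00972385  0.1088125   0.02319518] [ 556.84479852 -145.97959723  435.76788166]
```

View pics/w2.png

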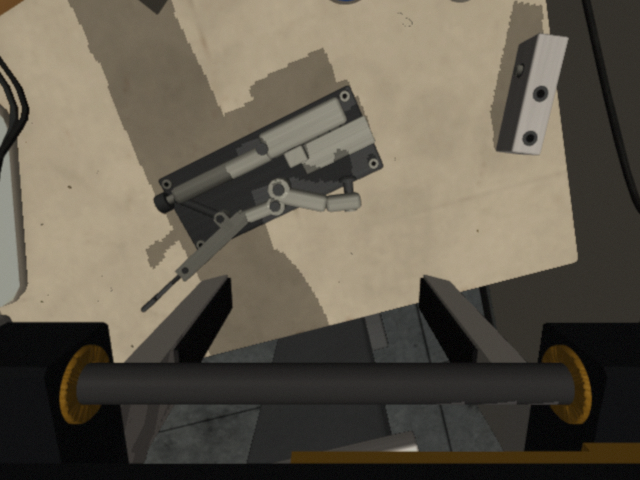

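Run:
```python
from h import *
s=cv2.imread("pics/w2.png")
cv2.imwrite("pics/z5.png",cv2.resize(s[75:265,140:400],None,fx=3,fy=3,interpolation=cv2.INTER_CUBIC))
cv2.imwrite("pics/z6.png",cv2.resize(s[20:165,480:580],None,fx=4,fy=4,interpolation=cv2.INTER_CUBIC))
```

```text
(no output)
```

View pics/z5.png

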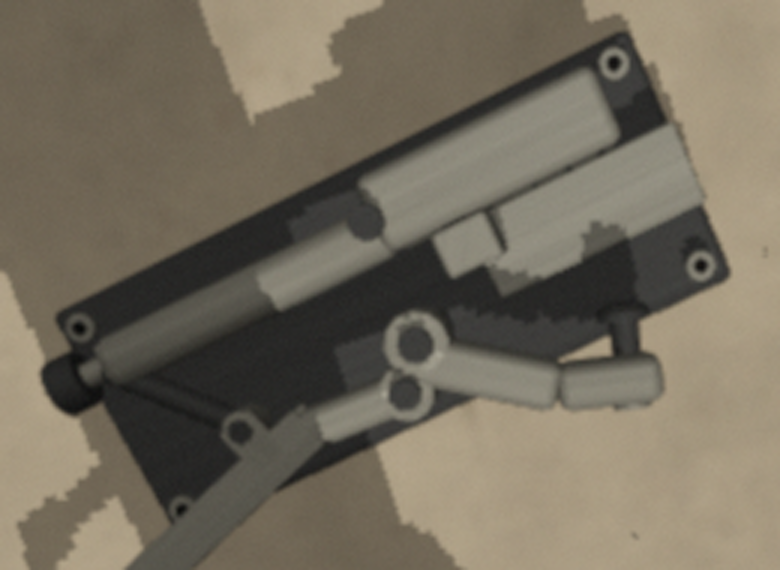

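View pics/z6.png

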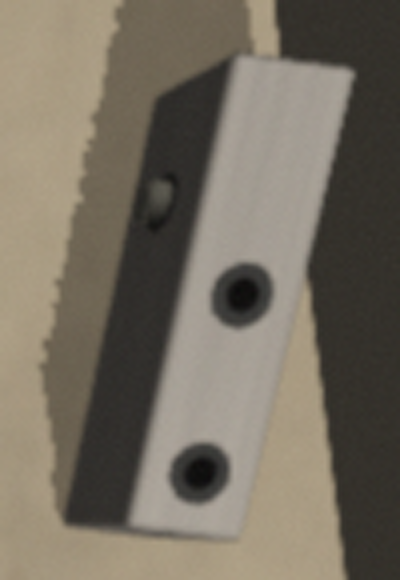

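Run:
```python
from h import *
import pickle
from scipy.optimize import least_squares
P=pickle.load(open("w2.pkl","rb"))
z5=lambda x,y:(140-.33+x/3,75-.33+y/3)
z6=lambda x,y:(480-.38+x/4,20-.38+y/4)
B=[back("wrist",*z6(*p),40,P)[:2] for p in[(235,57),(353,70),(238,537),(128,527)]]
A,Bc,C,D=B
print("block",[b.round(1) for b in B],"len",np.linalg.norm(A-D),np.linalg.norm(Bc-C),"wid",np.linalg.norm(A-Bc),np.linalg.norm(C-D))
y=(A-D)+(Bc-C); print("centre",np.mean(B,0),"yaw",np.arctan2(-y[0],y[1]))
obs=[((57,317),(None,135,8)),((628,32),(None,-100,8)),((730,275),(None,-100,8)),((675,125),(0,-100,22)),((703,200),(-30,-100,22)),
((487,212),(0,-30,56)),((503,250),(-16,-30,56)),((433,237),(0,-10,56)),((455,277),(-16,-10,56)),((415,342),(-30,10,55)),((407,394),(-46,16,52)),((618,138),(0,-80,52))]
def Rm(t):return np.array([[np.cos(t),-np.sin(t)],[np.sin(t),np.cos(t)]])
def res(v,full=False):
    out=[]
    for (px,(X,Y,Z)) in obs:
        w=back("wrist",*z5(*px),Z+v[3],P)[:2]; l=Rm(v[2]).T@(w-v[:2])
        out+= [0 if X is None else l[0]-X, l[1]-Y]
    return np.array(out)
for fz in(False,True):
    f=(lambda v:res(v)) if fz else (lambda v:res([*v[:3],0]))
    s=least_squares(f,[562,-95,.18,0],loss="soft_l1",f_scale=2); print(s.x, f(s.x).reshape(-1,2).round(1).tolist())
```

```text
block [array([ 603.9, -367.6]), array([ 593.6, -394. ]), array([ 493.8, -352.8]), array([ 503.7, -326.4])] len 108.3105023993967 107.99808914916153 wid 28.334293060883184 28.191284917847778
centre [ 548.76185506 -360.18633299] yaw -1.9610039372157955
[ 5.63668316e+02 -9.48693216e+01  1.49694562e-01  0.00000000e+00] [[0.0, -1.7], [0.0, 1.2], [0.0, 0.2], [-1.3, -0.0], [1.7, 0.7], [-2.1, -0.4], [1.0, -0.1], [-2.0, -1.1], [-0.4, -2.2], [-0.1, -0.9], [1.2, 3.7], [1.6, 1.8]]
[ 5.63419741e+02 -9.47206062e+01  1.55313048e-01 -5.25619850e+00] [[0.0, 0.1], [0.0, 0.3], [0.0, -0.3], [-1.5, -0.8], [1.2, 0.1], [-1.9, -0.3], [1.0, 0.1], [-1.7, -0.8], [-0.3, -1.7], [-0.0, -0.1], [1.1, 4.7], [1.6, 1.2]]
```

Emit:
{"api": "move_arm", "payload": {"motion": [{"hand": 1.0, "dx": 0.14, "dy": -0.5, "dz": -0.1, "spin": -0.1}, {"hand": 1.0, "dx": 0.14, "dy": -1.0, "dz": -0.3, "spin": -0.15}, {"hand": 1.0, "dx": 0.14, "dy": -1.0, "dz": -0.3, "spin": -0.15}]}}

```text
time: 4.95
tool_pos: [504.7, -247.7, 240.2]
orientation: [0.001, 0.981, -0.195, 0.0]
contact_force: [-0.0, 0.8, -0.2]
grip_width: 94.3
```

Emit:
{"api": "move_arm", "payload": {"motion": [{"hand": 1.0, "dx": 0.14, "dy": -0.45, "dz": -0.2, "spin": 0.0}, {"hand": 1.0, "dx": 0.14, "dy": -0.9, "dz": -0.4, "spin": 0.0}, {"hand": 1.0, "dx": 0.14, "dy": -0.9, "dz": -0.4, "spin": 0.0}, {"hand": 1.0, "dx": 0.14, "dy": -0.9, "dz": -0.4, "spin": 0.0}]}}

```text
time: 5.45
tool_pos: [522.6, -353.1, 192.0]
orientation: [0.0, 0.981, -0.194, 0.0]
contact_force: [0.8, -0.3, 0.5]
grip_width: 94.1
```

Run:
```python
from h import *
import pickle
o=r.observe();print(o["tool_pos"],o["orientation"],o["q"],o["time"],abs(o["joint_vel"]).max())
P=r.camera_params("wrist")
im=r.capture("wrist"); cv2.imwrite("pics/w3.png",im); pickle.dump(P,open("w3.pkl","wb"))
print(-P["R"].T@P["t"])
```

```text
[ 522.5854292  -353.05373018  191.99815607] [ 1.91270915e-04  9.81090070e-01 -1.93551568e-01  1.67013208e-04] [ 0.11265094  0.76279248  0.78146606  1.62654906 -0.61126114  1.0116779
 -0.86986782] 5.45 0.0229377440565959
[ 588.08647845 -381.04826484  349.97447419]
```

View pics/w3.png

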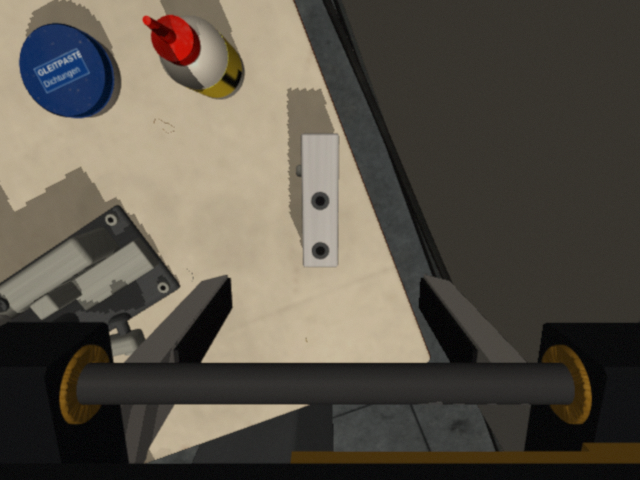

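Run:
```python
from h import *
import pickle
P=pickle.load(open("w3.pkl","rb"))
s=cv2.imread("pics/w3.png")
cv2.imwrite("pics/z7.png",cv2.resize(s[120:280,280:360],None,fx=3.7,fy=3.7,interpolation=cv2.INTER_CUBIC))
g=cv2.cvtColor(s,cv2.COLOR_BGR2GRAY)
m=((g>160)&(np.abs(s.astype(int).max(2)-s.astype(int).min(2))<25)).astype(np.uint8);m[:, :285]=0;m[:,355:]=0;m[:120]=0;m[280:]=0
cs,_=cv2.findContours(m,0,2);c=max(cs,key=cv2.contourArea);rc=cv2.minAreaRect(c);bx=cv2.boxPoints(rc);print(rc)
W=np.array([back("wrist",*p,40,P)[:2] for p in bx]);print(W,W.mean(0),np.linalg.norm(np.diff(W,axis=0),axis=1))
d=[W[1]-W[0],W[2]-W[1]];d=max(d,key=np.linalg.norm); print(np.arctan2(-d[0],d[1]))
o=r.observe();q=o["orientation"];a=np.arctan2(q[2],q[1]);yt=2*a-np.pi/2;print("tool y ang",yt)
R=lambda t:np.array([[np.cos(t),-np.sin(t)],[np.sin(t),np.cos(t)]])
print("centre in tool yaw frame",R(yt).T@(W.mean(0)-o["tool_pos"][:2]))
```

```text
((319.5, 200.0), (130.0, 33.0), 90.0)
[[ 603.52915805 -368.78868509]
 [ 593.68729669 -392.67761724]
 [ 494.9718422  -352.80894293]
 [ 505.66911281 -326.84966827]] [ 549.46435244 -360.28122838] [ 25.8368596  106.46244477  28.07695745]
1.186954162711386
tool y ang -1.9595002886257264
centre in tool yaw frame [-3.03730062 27.40981364]
```

View pics/z7.png

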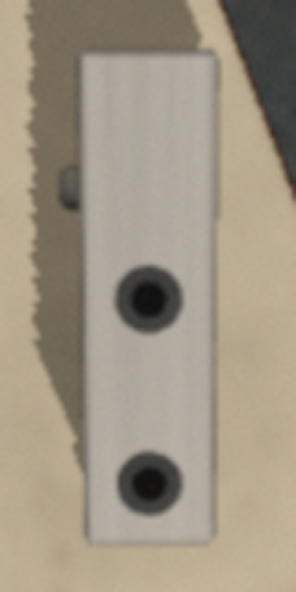

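Emit:
{"api": "move_arm", "payload": {"motion": [{"hand": 1.0, "dx": 0.01, "dy": 0.023, "dz": -0.4, "spin": 0.0}, {"hand": 1.0, "dx": 0.01, "dy": 0.023, "dz": -0.8, "spin": 0.0}, {"hand": 1.0, "dx": 0.01, "dy": 0.023, "dz": -1.0, "spin": 0.0}, {"hand": 1.0, "dx": 0.01, "dy": 0.023, "dz": -1.0, "spin": 0.0}]}}

```text
time: 6.0
tool_pos: [524.7, -346.6, 71.5]
orientation: [-0.001, 0.982, -0.191, -0.001]
contact_force: [-0.8, -0.7, 0.3]
grip_width: 94.1
```

Emit:
{"api": "move_arm", "payload": {"motion": [{"hand": 1.0, "dx": 0.0, "dy": 0.0, "dz": -0.2, "spin": 0.0}, {"hand": 1.0, "dx": 0.0, "dy": 0.0, "dz": -0.37, "spin": 0.0}, {"hand": 1.0, "dx": 0.0, "dy": 0.0, "dz": -0.37, "spin": 0.0}]}}

```text
time: 6.38
tool_pos: [524.7, -345.5, 26.6]
orientation: [-0.002, 0.982, -0.191, -0.001]
contact_force: [-0.5, 0.2, -0.6]
grip_width: 93.8
```

Run:
```python
from h import *
o=r.observe();print(o["tool_pos"],o["orientation"],o["contact_force"],o["time"])
cv2.imwrite("pics/w4.png",r.capture("wrist"))
```

```text
[ 524.68173923 -345.45392468   26.57623229] [-0.00156994  0.98158659 -0.1910078  -0.00114885] [-0.54501177  0.21092505 -0.55113905] 6.375
```

View pics/w4.png

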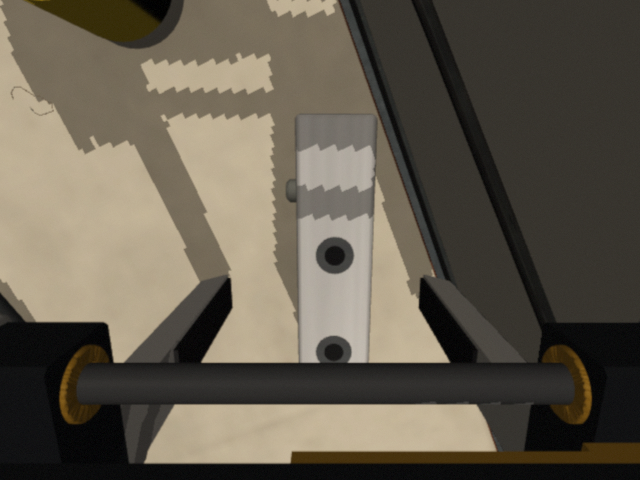

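Emit:
{"api": "move_arm", "payload": {"motion": [{"hand": 1.0, "dx": -0.014, "dy": -0.035, "dz": 0.0, "spin": 0.0}, {"hand": 1.0, "dx": -0.014, "dy": -0.035, "dz": 0.0, "spin": 0.0}, {"hand": -0.5, "dx": -0.014, "dy": -0.035, "dz": 0.0, "spin": 0.0}, {"hand": -1.0, "dx": -0.014, "dy": -0.035, "dz": 0.0, "spin": 0.0}, {"hand": -1.0, "dx": -0.014, "dy": -0.035, "dz": 0.0, "spin": 0.0}, {"hand": -1.0, "dx": -0.014, "dy": -0.035, "dz": 0.0, "spin": 0.0}, {"hand": -1.0, "dx": -0.014, "dy": -0.035, "dz": 0.0, "spin": 0.0}, {"hand": -1.0, "dx": -0.014, "dy": -0.035, "dz": 0.0, "spin": 0.0}], "squeeze": 40}}

```text
time: 7.42
tool_pos: [523.2, -350.5, 27.4]
orientation: [-0.001, 0.982, -0.191, -0.001]
contact_force: [0.8, -0.3, 0.2]
grip_width: 37.3
```

Run:
```python
from h import *
import pickle
o=r.observe();print(o["tool_pos"],o["orientation"],o["contact_force"],o["time"],o["grip_width"])
P=r.camera_params("wrist");pickle.dump(P,open("w5.pkl","wb"))
cv2.imwrite("pics/w5.png",r.capture("wrist"))
```

```text
[ 523.2354835  -350.498485     27.36225034] [-1.04552402e-03  9.81547459e-01 -1.91214924e-01 -5.88164305e-04] [ 0.77405551 -0.26781903  0.1766592 ] 7.425 37.27789003346769
```

View pics/w5.png

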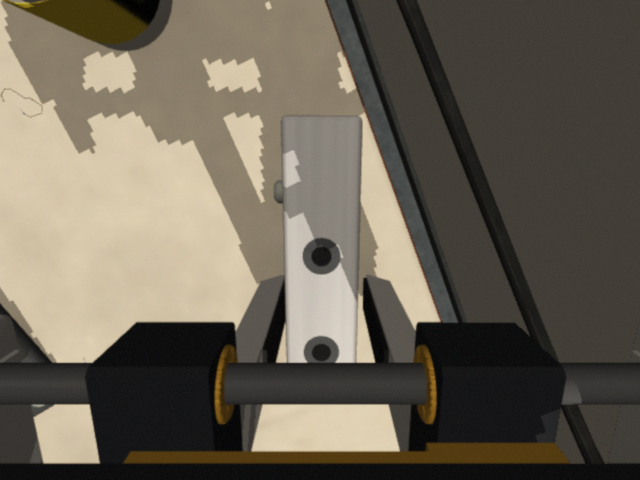

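Still closing; give it a few more rows, then lift slightly.

Emit:
{"api": "move_arm", "payload": {"motion": [{"hand": -1.0, "dx": 0.0, "dy": 0.0, "dz": 0.0, "spin": 0.0}, {"hand": -1.0, "dx": 0.0, "dy": 0.0, "dz": 0.0, "spin": 0.0}, {"hand": -1.0, "dx": 0.0, "dy": 0.0, "dz": 0.0, "spin": 0.0}, {"hand": -1.0, "dx": 0.0, "dy": 0.0, "dz": 0.3, "spin": 0.0}, {"hand": -1.0, "dx": 0.0, "dy": 0.0, "dz": 0.6, "spin": 0.0}, {"hand": -1.0, "dx": 0.0, "dy": 0.0, "dz": 0.6, "spin": 0.0}], "squeeze": 45}}

```text
time: 8.22
tool_pos: [524.3, -352.1, 101.5]
orientation: [0.0, 0.982, -0.191, 0.001]
contact_force: [1.1, -0.8, -2.8]
grip_width: 29.9
```

Run:
```python
from h import *
import pickle
o=r.observe();print(o["tool_pos"],o["orientation"],o["contact_force"],o["time"],o["grip_width"])
P=r.camera_params("wrist");pickle.dump(P,open("w6.pkl","wb"))
cv2.imwrite("pics/w6.png",r.capture("wrist"))
```

```text
[ 524.3030831  -352.11702821  101.49266689] [ 3.18377588e-04  9.81541753e-01 -1.91242029e-01  1.47403442e-03] [ 1.09428665 -0.76136422 -2.76536052] 8.225 29.945975205701963
```

View pics/w6.png

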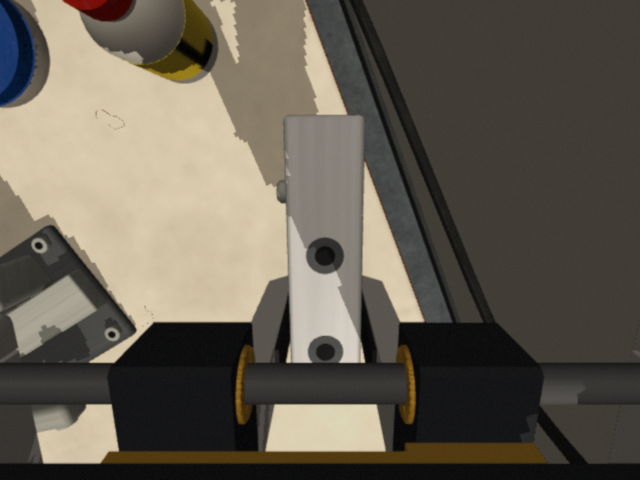

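Run:
```python
from h import *
import pickle
R=lambda t:np.array([[np.cos(t),-np.sin(t)],[np.sin(t),np.cos(t)]])
for f,pt,tp,qz,z in[("w5",(322,116),(523.235,-350.498),(.98155,-.19121),40),("w6",(325,116),(524.303,-352.117),(.98154,-.19124),114.1)]:
    P=pickle.load(open(f+".pkl","rb")); w=back("wrist",*pt,z,P)[:2]; a=np.arctan2(qz[1],qz[0]);yt=2*a-np.pi/2
    print(w,yt,R(yt).T@(w-np.array(tp)))
    print(P["R"]@np.array([*tp,z-12.6])+P["t"])
```

```text
[ 599.60731489 -381.40420738] -1.95558549024613 [-2.11255130e-02  8.23888566e+01]
[ -0.97174608  30.72209733 170.52139094]
[ 600.23331478 -384.01535151] -1.9556482075974215 [ 1.05921659 82.3516581 ]
[ -0.98457346  30.70605282 170.54653329]
```

Emit:
{"api": "move_arm", "payload": {"motion": [{"hand": -1.0, "dx": -0.2, "dy": 0.1, "dz": 0.2, "spin": 0.1}, {"hand": -1.0, "dx": -0.4, "dy": 0.3, "dz": 0.4, "spin": 0.3}, {"hand": -1.0, "dx": -0.5, "dy": 0.5, "dz": 0.45, "spin": 0.5}, {"hand": -1.0, "dx": -0.5, "dy": 0.5, "dz": 0.45, "spin": 0.7}, {"hand": -1.0, "dx": -0.5, "dy": 0.5, "dz": 0.45, "spin": 0.9}, {"hand": -1.0, "dx": -0.5, "dy": 0.5, "dz": 0.45, "spin": 0.9}]}}

```text
time: 9.02
tool_pos: [462.8, -290.0, 152.3]
orientation: [-0.002, 0.987, 0.16, -0.001]
contact_force: [0.0, 0.5, -3.9]
grip_width: 29.6
```

Emit:
{"api": "move_arm", "payload": {"motion": [{"hand": -1.0, "dx": 0.0, "dy": 0.0, "dz": 0.0, "spin": 0.2}, {"hand": -1.0, "dx": 0.1, "dy": 0.0, "dz": 0.0, "spin": 0.4}, {"hand": -1.0, "dx": 0.2, "dy": 0.0, "dz": 0.0, "spin": 0.6}, {"hand": -1.0, "dx": 0.3, "dy": 0.0, "dz": 0.0, "spin": 0.8}, {"hand": -1.0, "dx": 0.3, "dy": 0.0, "dz": 0.0, "spin": 0.9}, {"hand": -1.0, "dx": 0.3, "dy": 0.0, "dz": 0.0, "spin": 0.9}]}}

```text
time: 9.78
tool_pos: [498.1, -289.8, 151.2]
orientation: [-0.002, 0.872, 0.49, -0.002]
contact_force: [-0.3, -0.0, -2.4]
grip_width: 29.8
```

Emit:
{"api": "move_arm", "payload": {"motion": [{"hand": -1.0, "dx": 0.1, "dy": 0.0, "dz": 0.0, "spin": 0.2}, {"hand": -1.0, "dx": 0.2, "dy": 0.0, "dz": 0.0, "spin": 0.4}, {"hand": -1.0, "dx": 0.4, "dy": 0.1, "dz": 0.0, "spin": 0.6}, {"hand": -1.0, "dx": 0.5, "dy": 0.2, "dz": 0.0, "spin": 0.8}, {"hand": -1.0, "dx": 0.5, "dy": 0.2, "dz": 0.0, "spin": 0.88}, {"hand": -1.0, "dx": 0.5, "dy": 0.2, "dz": 0.0, "spin": 0.88}]}}

```text
time: 10.52
tool_pos: [557.5, -265.7, 150.4]
orientation: [-0.002, 0.656, 0.755, -0.003]
contact_force: [-0.8, 0.1, -3.5]
grip_width: 29.7
```

Run:
```python
from h import *
import pickle
o=r.observe();print(o["tool_pos"],o["orientation"],o["contact_force"],o["time"],o["grip_width"],o["q"])
P=r.camera_params("wrist");pickle.dump((P,o),open("w7.pkl","wb"))
cv2.imwrite("pics/w7.png",r.capture("wrist"))
```

```text
[ 557.51904863 -265.71347651  150.35555288] [-0.00205702  0.65550619  0.75518114 -0.00297288] [-0.7718809   0.13736907 -3.47494949] 10.525 29.659798447134413 [ 0.29213585  0.679124    0.17143978  1.68522897 -0.14425071  0.79533283
  0.6690676 ]
```

View pics/w7.png

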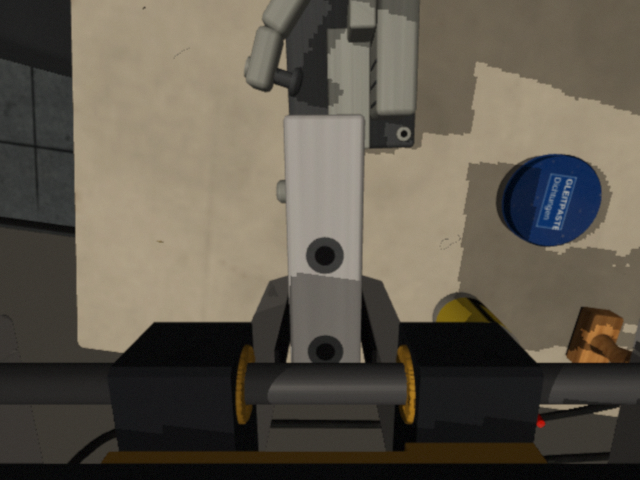

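Run:
```python
from h import *
s=cv2.imread("pics/w7.png")
cv2.imwrite("pics/z8.png",cv2.resize(s[0:160,235:435],None,fx=3.75,fy=3.75,interpolation=cv2.INTER_CUBIC))
```

```text
(no output)
```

View pics/z8.png

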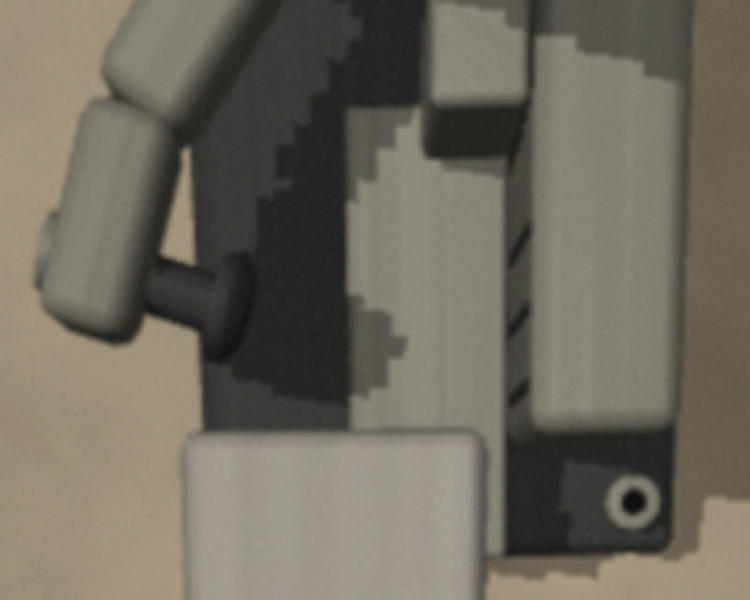

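```bash
cat > fit7.py <<'E'
from h import *
import pickle
from scipy.optimize import least_squares
P,o=pickle.load(open("w7.pkl","rb"))
z8=lambda x,y:(235-.37+x/3.75,y/3.75-.37)
N=None
obs=[((345,107),(-30,-20,22)),((352,430),(-30,N,22)),((505,200),(0,N,22)),((505,553),(0,-100,22)),((630,553),(N,-100,8)),
((428,98),(-16,-30,56)),((527,98),(0,-30,56)),((428,157),(-16,-30,22)),((532,400),(0,N,52)),((600,428),(N,-80,50)),((672,410),(26,N,50)),((685,100),(26,N,50)),((245,300),(-47,-58,42))]
def Rm(t):return np.array([[np.cos(t),-np.sin(t)],[np.sin(t),np.cos(t)]])
def res(v):
    out=[]
    for (px,(X,Y,Z)) in obs:
        w=back("wrist",*z8(*px),Z+v[3],P)[:2]; l=Rm(v[2]).T@(w-v[:2])
        out+= [0 if X is N else l[0]-X, 0 if Y is N else l[1]-Y]
    return np.array(out)
for f in(lambda v:res([*v[:3],0]),res):
    s=least_squares(f,[562,-95,.15,0],loss="soft_l1",f_scale=2); print(s.x, f(s.x).reshape(-1,2).round(1).tolist())
E
python3 fit7.py
```

```text
[ 5.63186130e+02 -9.39290812e+01  1.57834426e-01  0.00000000e+00] [[0.3, -1.4], [0.7, 0.0], [-0.6, 0.0], [0.1, -0.2], [0.0, -0.7], [-0.5, 0.4], [-0.8, 0.0], [1.3, 0.1], [1.2, 0.0], [0.0, 0.4], [-0.6, 0.0], [-0.4, 0.0], [-0.5, 1.3]]
[ 5.63268595e+02 -9.37901638e+01  1.57159278e-01 -8.04955599e-01] [[0.3, -1.3], [0.7, 0.0], [-0.6, 0.0], [0.1, -0.3], [0.0, -0.8], [-0.5, 0.4], [-0.8, 0.1], [1.3, 0.1], [1.3, 0.0], [0.0, 0.4], [-0.5, 0.0], [-0.3, 0.0], [-0.7, 1.2]]
```

Emit:
{"api": "move_arm", "payload": {"motion": [{"hand": -1.0, "dx": 0.066, "dy": 0.2, "dz": -0.2, "spin": 0.02}, {"hand": -1.0, "dx": 0.066, "dy": 0.418, "dz": -0.45, "spin": 0.02}, {"hand": -1.0, "dx": 0.066, "dy": 0.418, "dz": -0.65, "spin": 0.02}, {"hand": -1.0, "dx": 0.066, "dy": 0.418, "dz": -0.65, "spin": 0.02}]}}

```text
time: 11.08
tool_pos: [563.6, -215.4, 70.7]
orientation: [-0.004, 0.65, 0.76, -0.004]
contact_force: [-0.9, -0.4, -3.8]
grip_width: 30.0
```

```bash
cat >> h.py <<'E'
C=np.array([563.2,-93.9]);TH=.158
def Rm(t):return np.array([[np.cos(t),-np.sin(t)],[np.sin(t),np.cos(t)]])
def st():
    o=r.observe();q=o["orientation"];yt=2*np.arctan2(q[2],q[1])-np.pi/2
    print("t",o["time"],"tool",o["tool_pos"].round(1),"local",(Rm(TH).T@(o["tool_pos"][:2]-C)).round(1),"yaw",round(yt,4),"F",o["contact_force"].round(1),"Fl",(Rm(TH).T@o["contact_force"][:2]).round(1),"g",round(o["grip_width"],1))
    return o
E
python3 - <<'E'
from h import *
st()
cv2.imwrite("pics/w8.png",r.capture("wrist"))
E
```

```text
t 11.075 tool [ 563.6 -215.4   70.7] local [ -18.7 -120.1] yaw 0.1544 F [-0.9 -0.4 -3.8] Fl [-0.9 -0.3] g 30.0
```

View pics/w8.png

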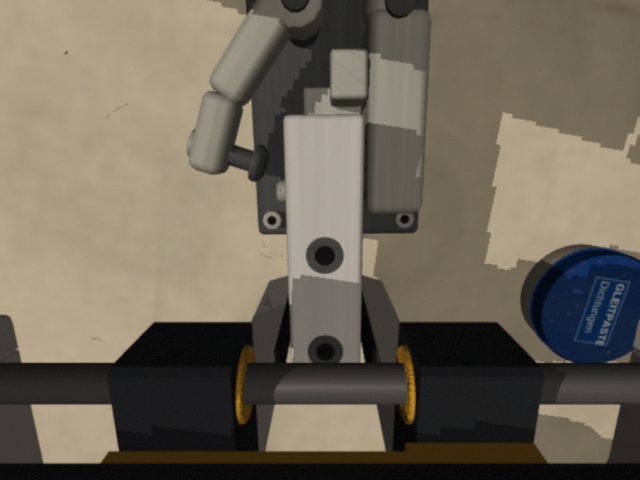

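Emit:
{"api": "move_arm", "payload": {"motion": [{"hand": -1.0, "dx": 0.012, "dy": 0.0, "dz": -0.08, "spin": 0.004}, {"hand": -1.0, "dx": 0.012, "dy": 0.0, "dz": -0.15, "spin": 0.004}, {"hand": -1.0, "dx": 0.012, "dy": 0.0, "dz": -0.16, "spin": 0.004}, {"hand": -1.0, "dx": 0.012, "dy": 0.0, "dz": -0.165, "spin": 0.004}]}}

```text
time: 11.62
tool_pos: [566.2, -216.5, 52.3]
orientation: [-0.002, 0.65, 0.76, -0.004]
contact_force: [-0.4, 0.5, -3.1]
grip_width: 29.8
```

Run:
```python
from h import *
st()
```

```text
t 11.625 tool [ 566.2 -216.5   52.3] local [ -16.4 -121.6] yaw 0.1569 F [-0.4  0.5 -3.1] Fl [-0.3  0.5] g 29.8
```

Emit:
{"api": "move_arm", "payload": {"motion": [{"hand": -1.0, "dx": -0.005, "dy": 0.03, "dz": -0.01, "spin": 0.0}, {"hand": -1.0, "dx": -0.01, "dy": 0.06, "dz": -0.02, "spin": 0.0}, {"hand": -1.0, "dx": -0.01, "dy": 0.06, "dz": -0.03, "spin": 0.0}, {"hand": -1.0, "dx": -0.01, "dy": 0.06, "dz": -0.03, "spin": 0.0}]}}

```text
time: 12.12
tool_pos: [565.0, -208.2, 49.3]
orientation: [-0.003, 0.649, 0.761, -0.003]
contact_force: [-2.0, 2.8, 4.8]
grip_width: 29.8
```

Run:
```python
from h import *
st()
cv2.imwrite("pics/w9.png",r.capture("wrist"))
```

```text
t 12.125 tool [ 565.  -208.2   49.3] local [ -16.3 -113.2] yaw 0.1575 F [-2.   2.8  4.8] Fl [-1.5  3. ] g 29.8
```

View pics/w9.png

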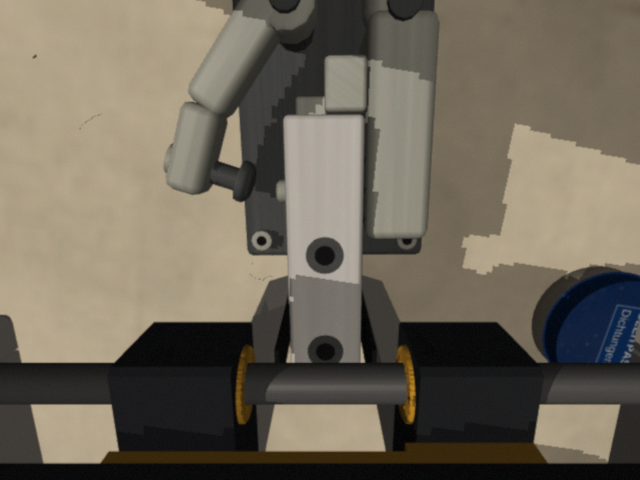

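Emit:
{"api": "move_arm", "payload": {"motion": [{"hand": -1.0, "dx": -0.001, "dy": 0.008, "dz": 0.0, "spin": 0.0}, {"hand": -1.0, "dx": -0.002, "dy": 0.015, "dz": 0.0, "spin": 0.0}, {"hand": -1.0, "dx": -0.002, "dy": 0.015, "dz": 0.0, "spin": 0.0}]}}

```text
time: 12.55
tool_pos: [565.0, -207.5, 49.4]
orientation: [-0.002, 0.65, 0.76, -0.003]
contact_force: [0.3, -2.1, -0.1]
grip_width: 29.5
```

Run:
```python
from h import *
st()
```

```text
t 12.55 tool [ 565.  -207.5   49.4] local [ -16.1 -112.4] yaw 0.1569 F [ 0.3 -2.1 -0.1] Fl [-0.  -2.2] g 29.5
```

Emit:
{"api": "move_arm", "payload": {"motion": [{"hand": -1.0, "dx": -0.002, "dy": 0.012, "dz": -0.005, "spin": 0.0}, {"hand": -1.0, "dx": -0.004, "dy": 0.024, "dz": -0.008, "spin": 0.0}, {"hand": -1.0, "dx": -0.004, "dy": 0.024, "dz": -0.008, "spin": 0.0}]}}

```text
time: 12.92
tool_pos: [565.1, -206.9, 49.4]
orientation: [-0.0, 0.65, 0.76, -0.004]
contact_force: [-1.2, -4.3, 5.3]
grip_width: 29.9
```

Run:
```python
from h import *
st()
cv2.imwrite("pics/w10.png",r.capture("wrist"))
```

```text
t 12.925 tool [ 565.1 -206.9   49.4] local [ -15.9 -111.9] yaw 0.1556 F [-1.2 -4.3  5.3] Fl [-1.9 -4.1] g 29.9
```

View pics/w10.png

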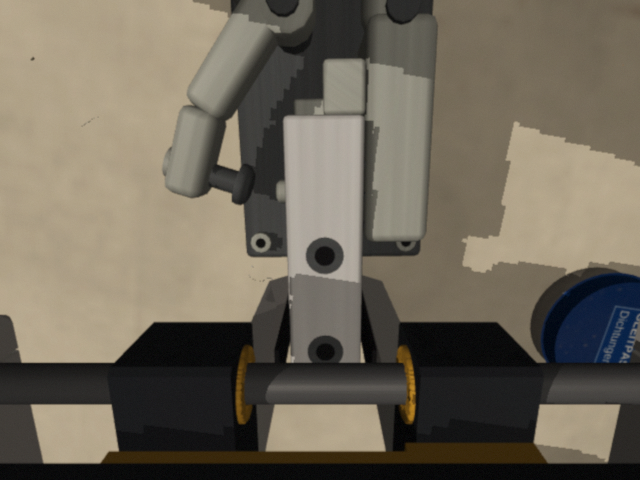

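Emit:
{"api": "move_arm", "payload": {"motion": [{"hand": -1.0, "dx": -0.003, "dy": 0.02, "dz": 0.005, "spin": 0.0}, {"hand": -1.0, "dx": -0.006, "dy": 0.04, "dz": 0.005, "spin": 0.0}, {"hand": -1.0, "dx": -0.006, "dy": 0.04, "dz": 0.005, "spin": 0.0}]}}

```text
time: 13.35
tool_pos: [564.9, -206.9, 50.2]
orientation: [0.003, 0.651, 0.759, -0.005]
contact_force: [0.2, -10.1, -2.0]
grip_width: 29.7
```

Run:
```python
from h import *
st()
```

```text
t 13.35 tool [ 564.9 -206.9   50.2] local [ -16.1 -111.8] yaw 0.1533 F [  0.2 -10.1  -2. ] Fl [ -1.4 -10. ] g 29.7
```

Emit:
{"api": "move_arm", "payload": {"motion": [{"hand": -1.0, "dx": -0.002, "dy": 0.012, "dz": -0.012, "spin": 0.0}, {"hand": -1.0, "dx": -0.002, "dy": 0.012, "dz": -0.012, "spin": 0.0}, {"hand": -0.2, "dx": -0.002, "dy": 0.012, "dz": -0.012, "spin": 0.0}, {"hand": 0.0, "dx": 0.0, "dy": 0.0, "dz": -0.008, "spin": 0.0}, {"hand": 0.0, "dx": 0.0, "dy": 0.0, "dz": -0.008, "spin": 0.0}, {"hand": 0.0, "dx": 0.0, "dy": 0.0, "dz": -0.008, "spin": 0.0}]}}

```text
time: 14.1
tool_pos: [564.9, -206.5, 49.1]
orientation: [0.002, 0.651, 0.759, -0.005]
contact_force: [1.1, -0.5, 0.1]
grip_width: 47.2
```

Run:
```python
from h import *
st()
cv2.imwrite("pics/w11.png",r.capture("wrist"))
```

```text
t 14.1 tool [ 564.9 -206.5   49.1] local [ -16.1 -111.5] yaw 0.1537 F [ 1.1 -0.5  0.1] Fl [ 1.  -0.7] g 47.2
```

View pics/w11.png

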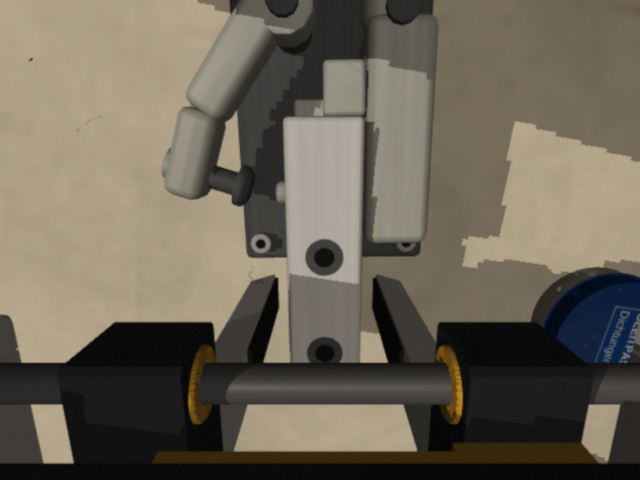

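Emit:
{"api": "move_arm", "payload": {"motion": [{"hand": 0.0, "dx": 0.0, "dy": 0.0, "dz": 0.3, "spin": 0.0}, {"hand": 0.0, "dx": 0.0, "dy": 0.0, "dz": 0.7, "spin": 0.0}, {"hand": 0.0, "dx": 0.0, "dy": 0.1, "dz": 0.8, "spin": 0.0}, {"hand": -1.0, "dx": -0.3, "dy": 0.5, "dz": 0.8, "spin": 0.0}, {"hand": -1.0, "dx": -0.6, "dy": 1.0, "dz": 0.8, "spin": 0.0}, {"hand": -1.0, "dx": -0.6, "dy": 1.0, "dz": 0.8, "spin": 0.0}]}}

```text
time: 14.9
tool_pos: [489.5, -81.5, 144.3]
orientation: [-0.0, 0.648, 0.761, -0.006]
contact_force: [1.1, -0.6, -0.6]
grip_width: 20.3
```

Emit:
{"api": "move_arm", "payload": {"motion": [{"hand": -1.0, "dx": -0.3, "dy": 0.45, "dz": 0.0, "spin": 0.0}, {"hand": -1.0, "dx": -0.5, "dy": 0.82, "dz": 0.0, "spin": 0.0}, {"hand": -1.0, "dx": -0.5, "dy": 0.82, "dz": 0.0, "spin": 0.0}, {"hand": -1.0, "dx": -0.5, "dy": 0.82, "dz": 0.0, "spin": 0.0}]}}

```text
time: 15.4
tool_pos: [430.4, 16.5, 144.2]
orientation: [0.0, 0.648, 0.761, -0.006]
contact_force: [0.7, -0.0, -0.8]
grip_width: 0.5
```

Run:
```python
from h import *
import pickle
o=st()
P=r.camera_params("wrist"); pickle.dump((P,o),open("w12.pkl","wb"))
cv2.imwrite("pics/w12.png",r.capture("wrist"))
cv2.imwrite("pics/top1.png",r.capture("top")[200:340,240:440].repeat(4,0).repeat(4,1))
print([(x["position"],x["conf"]) for x in r.mark_of("handle_push","top")])
print([(x["position"],x["conf"]) for x in r.mark_of("block_mid","top")])
print([(x["position"],x["conf"]) for x in r.mark_of("handle_push","wrist")])
print(o["q"])
```

```text
t 15.4 tool [430.4  16.5 144.2] local [-113.7  129.9] yaw 0.1599 F [ 0.7 -0.  -0.8] Fl [ 0.7 -0.1] g 0.5
[([472.6, 14.5, 39.4], 0.65)]
[([557.2, -179.5, 38.9], 0.82), ([560.3, -91.1, 0.2], 0.63)]
[([475.7, 17.0, 42.6], 0.95)]
[-0.25763465  0.47736583  0.2053159   2.18675091 -0.17861033  0.50041685
  0.24295827]
```

View pics/w12.png

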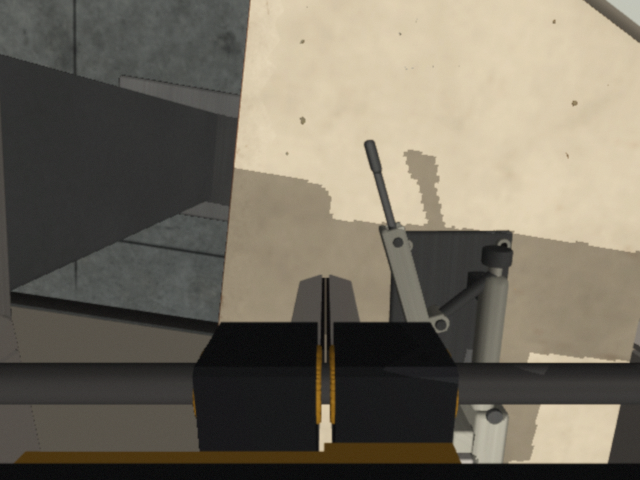

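View pics/top1.png

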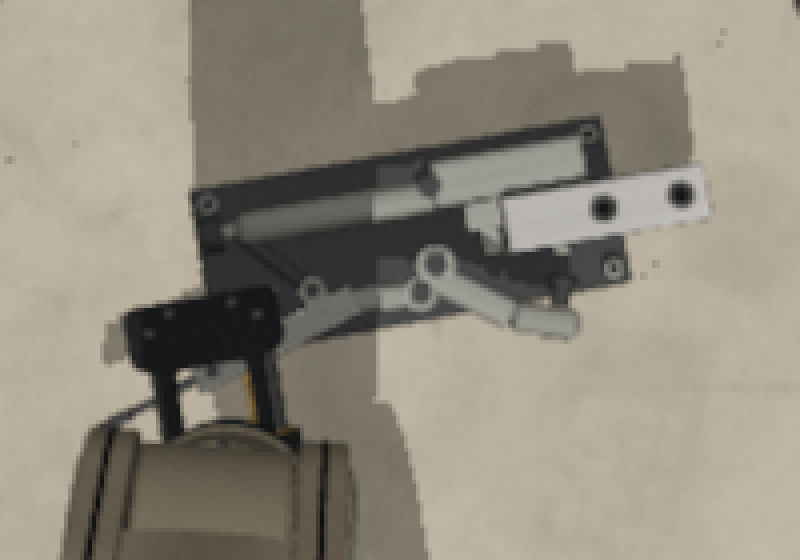

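Emit:
{"api": "move_arm", "payload": {"motion": [{"hand": -1.0, "dx": 0.1, "dy": -0.04, "dz": -0.2, "spin": 0.0}, {"hand": -1.0, "dx": 0.15, "dy": -0.08, "dz": -0.5, "spin": 0.0}, {"hand": -1.0, "dx": 0.15, "dy": -0.08, "dz": -0.77, "spin": 0.0}, {"hand": -1.0, "dx": 0.15, "dy": -0.08, "dz": -0.77, "spin": 0.0}, {"hand": -1.0, "dx": 0.15, "dy": -0.08, "dz": -0.77, "spin": 0.0}]}}

```text
time: 16.27
tool_pos: [448.5, 5.6, 52.5]
orientation: [0.0, 0.65, 0.76, -0.006]
contact_force: [0.6, 0.2, 1.0]
grip_width: 0.5
```

Run:
```python
from h import *
o=st();print(o["q"])
cv2.imwrite("pics/w13.png",r.capture("wrist"))
```

```text
t 16.275 tool [448.5   5.6  52.5] local [-97.6 116.3] yaw 0.1564 F [0.6 0.2 1. ] Fl [0.6 0.1] g 0.5
[-0.16235907  0.67574485  0.11797328  2.20097056 -0.23561872  0.28331277
  0.31331031]
```

View pics/w13.png

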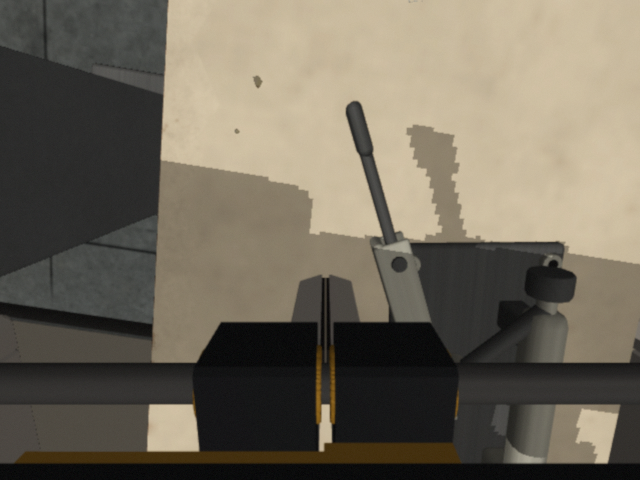

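Emit:
{"api": "move_arm", "payload": {"motion": [{"hand": -1.0, "dx": 0.041, "dy": 0.016, "dz": 0.0, "spin": 0.0}, {"hand": -1.0, "dx": 0.082, "dy": 0.025, "dz": 0.0, "spin": 0.0}, {"hand": -1.0, "dx": 0.095, "dy": 0.03, "dz": 0.0, "spin": 0.0}, {"hand": -1.0, "dx": 0.108, "dy": 0.032, "dz": 0.0, "spin": 0.0}, {"hand": -1.0, "dx": 0.12, "dy": 0.034, "dz": 0.0, "spin": 0.0}, {"hand": -1.0, "dx": 0.132, "dy": 0.036, "dz": 0.0, "spin": 0.0}, {"hand": -1.0, "dx": 0.144, "dy": 0.038, "dz": 0.0, "spin": 0.0}, {"hand": -1.0, "dx": 0.156, "dy": 0.04, "dz": 0.0, "spin": 0.0}]}}

```text
time: 17.32
tool_pos: [463.3, 10.0, 52.4]
orientation: [-0.002, 0.65, 0.76, -0.008]
contact_force: [-7.1, -1.2, 6.5]
grip_width: 0.7
```

Run:
```python
from h import *
o=st()
cv2.imwrite("pics/w14.png",r.capture("wrist"))
```

```text
t 17.325 tool [463.3  10.   52.4] local [-82.3 118.3] yaw 0.1563 F [-7.1 -1.2  6.5] Fl [-7.2 -0.1] g 0.7
```

View pics/w14.png

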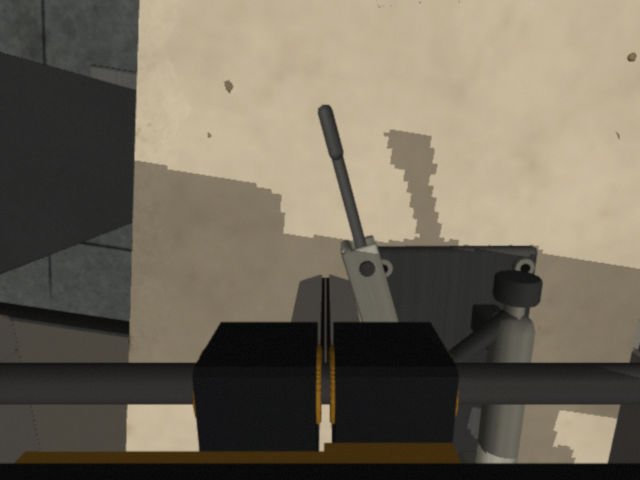

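Run:
```python
from h import *
o=st();print(o["q"],o["wrist_torque"])
cv2.imwrite("pics/sc1.png",r.capture("scene")[170:330,300:500].repeat(4,0).repeat(4,1))
```

```text
t 17.375 tool [463.6  10.   52.4] local [-82.  118.3] yaw 0.1563 F [-7.4 -1.8  5.8] Fl [-7.6 -0.6] g 0.5
[-0.17626029  0.6874982   0.12970761  2.15538419 -0.23363859  0.32545375
  0.3033685 ] [-0.3599963   1.55558461  0.04157793]
```

View pics/sc1.png

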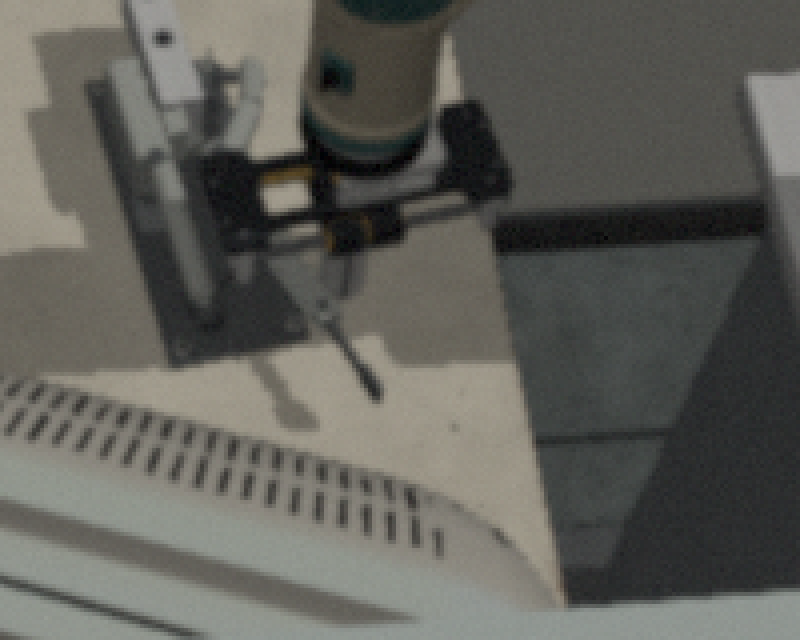

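Emit:
{"api": "move_arm", "payload": {"motion": [{"hand": -1.0, "dx": 0.012, "dy": 0.002, "dz": 0.015, "spin": 0.0}, {"hand": -1.0, "dx": 0.024, "dy": 0.004, "dz": 0.015, "spin": 0.0}, {"hand": -1.0, "dx": 0.036, "dy": 0.006, "dz": 0.015, "spin": 0.0}, {"hand": -1.0, "dx": 0.048, "dy": 0.008, "dz": 0.015, "spin": 0.0}]}}

```text
time: 17.92
tool_pos: [466.3, 10.4, 53.8]
orientation: [-0.004, 0.65, 0.76, -0.01]
contact_force: [-6.6, -2.2, 2.4]
grip_width: 0.4
```

Run:
```python
from h import *
o=st();print(o["q"],o["wrist_torque"])
```

```text
t 17.925 tool [466.3  10.4  53.8] local [-79.3 118.2] yaw 0.1559 F [-6.6 -2.2  2.4] Fl [-6.8 -1.2] g 0.4
[-0.17993139  0.68832458  0.1350464   2.14229131 -0.23153496  0.34421776
  0.30055079] [-0.60192503  1.74598232  0.05658727]
```

Emit:
{"api": "move_arm", "payload": {"motion": [{"hand": -1.0, "dx": 0.028, "dy": 0.005, "dz": 0.004, "spin": 0.0}, {"hand": -1.0, "dx": 0.044, "dy": 0.008, "dz": 0.005, "spin": 0.0}, {"hand": -1.0, "dx": 0.058, "dy": 0.01, "dz": 0.006, "spin": 0.0}, {"hand": -1.0, "dx": 0.072, "dy": 0.013, "dz": 0.007, "spin": 0.0}, {"hand": -1.0, "dx": 0.086, "dy": 0.016, "dz": 0.008, "spin": 0.0}, {"hand": -1.0, "dx": 0.1, "dy": 0.018, "dz": 0.009, "spin": 0.0}, {"hand": -1.0, "dx": 0.114, "dy": 0.02, "dz": 0.01, "spin": 0.0}, {"hand": -1.0, "dx": 0.128, "dy": 0.022, "dz": 0.01, "spin": 0.0}, {"hand": -1.0, "dx": 0.142, "dy": 0.025, "dz": 0.01, "spin": 0.0}, {"hand": -1.0, "dx": 0.156, "dy": 0.027, "dz": 0.01, "spin": 0.0}]}}

```text
time: 19.18
tool_pos: [477.4, 11.8, 54.0]
orientation: [-0.009, 0.65, 0.759, -0.015]
contact_force: [-12.4, -4.6, 4.1]
grip_width: 0.2
```

Run:
```python
from h import *
o=st();print(o["q"],o["wrist_torque"])
cv2.imwrite("pics/w15.png",r.capture("wrist"))
```

```text
t 19.175 tool [477.4  11.8  54. ] local [-68.1 117.9] yaw 0.1546 F [-12.4  -4.6   4.1] Fl [-12.9  -2.6] g 0.2
[-0.18818534  0.70032427  0.14680902  2.09932202 -0.22681651  0.3915503
  0.29232059] [-1.14304813  2.93398718  0.07216094]
```

View pics/w15.png

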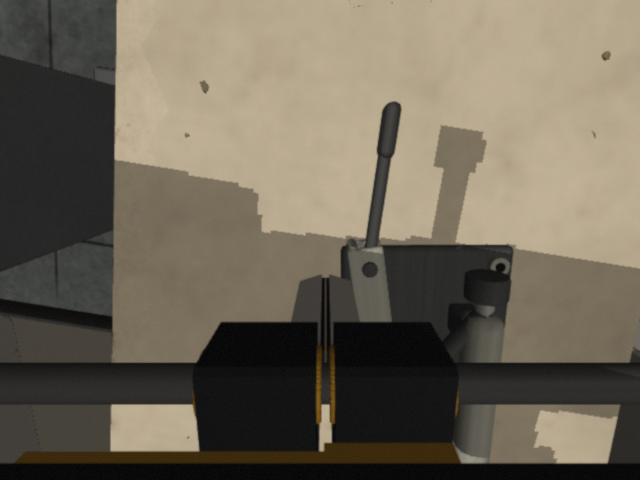

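Emit:
{"api": "move_arm", "payload": {"motion": [{"hand": -1.0, "dx": 0.04, "dy": 0.01, "dz": 0.006, "spin": 0.0}, {"hand": -1.0, "dx": 0.06, "dy": 0.014, "dz": 0.008, "spin": 0.0}, {"hand": -1.0, "dx": 0.074, "dy": 0.017, "dz": 0.01, "spin": 0.0}, {"hand": -1.0, "dx": 0.086, "dy": 0.02, "dz": 0.012, "spin": 0.0}, {"hand": -1.0, "dx": 0.098, "dy": 0.023, "dz": 0.014, "spin": 0.0}, {"hand": -1.0, "dx": 0.11, "dy": 0.026, "dz": 0.016, "spin": 0.0}, {"hand": -1.0, "dx": 0.122, "dy": 0.029, "dz": 0.018, "spin": 0.0}, {"hand": -1.0, "dx": 0.134, "dy": 0.032, "dz": 0.018, "spin": 0.0}, {"hand": -1.0, "dx": 0.146, "dy": 0.034, "dz": 0.018, "spin": 0.0}, {"hand": -1.0, "dx": 0.158, "dy": 0.036, "dz": 0.018, "spin": 0.0}]}}

```text
time: 20.48
tool_pos: [498.0, 16.4, 56.4]
orientation: [-0.008, 0.65, 0.76, -0.014]
contact_force: [-2.1, -1.4, 0.9]
grip_width: 0.6
```

Run:
```python
from h import *
o=st();print(o["q"],o["wrist_torque"])
cv2.imwrite("pics/w16.png",r.capture("wrist"))
```

```text
t 20.475 tool [498.   16.4  56.4] local [-47.  119.2] yaw 0.1549 F [-2.1 -1.4  0.9] Fl [-2.3 -1.1] g 0.6
[-0.19887452  0.71103739  0.15629599  2.04577543 -0.22415077  0.43293758
  0.28204853] [-0.32242166  0.49174102 -0.05277158]
```

View pics/w16.png

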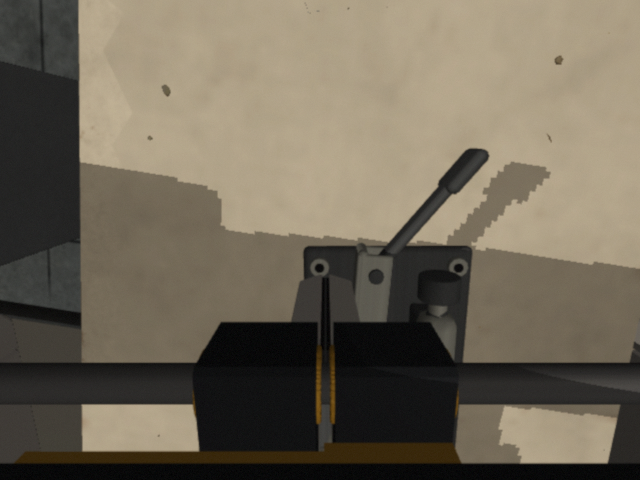

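Emit:
{"api": "move_arm", "payload": {"motion": [{"hand": -1.0, "dx": 0.012, "dy": 0.002, "dz": 0.0, "spin": 0.0}, {"hand": -1.0, "dx": 0.024, "dy": 0.005, "dz": 0.002, "spin": 0.0}, {"hand": -1.0, "dx": 0.036, "dy": 0.007, "dz": 0.004, "spin": 0.0}, {"hand": -1.0, "dx": 0.044, "dy": 0.009, "dz": 0.005, "spin": 0.0}]}}

```text
time: 21.02
tool_pos: [498.4, 16.5, 56.5]
orientation: [-0.012, 0.651, 0.759, -0.018]
contact_force: [-9.4, -4.1, 4.5]
grip_width: 0.2
```

Run:
```python
from h import *
o=st()
```

```text
t 21.025 tool [498.4  16.5  56.5] local [-46.6 119.2] yaw 0.1539 F [-9.4 -4.1  4.5] Fl [-9.9 -2.6] g 0.2
```

Emit:
{"api": "move_arm", "payload": {"motion": [{"hand": -1.0, "dx": 0.03, "dy": 0.006, "dz": 0.002, "spin": 0.0}, {"hand": -1.0, "dx": 0.045, "dy": 0.009, "dz": 0.004, "spin": 0.0}, {"hand": -1.0, "dx": 0.056, "dy": 0.012, "dz": 0.006, "spin": 0.0}, {"hand": -1.0, "dx": 0.056, "dy": 0.012, "dz": 0.006, "spin": 0.0}, {"hand": -1.0, "dx": 0.056, "dy": 0.012, "dz": 0.006, "spin": 0.0}, {"hand": -1.0, "dx": 0.056, "dy": 0.012, "dz": 0.006, "spin": 0.0}]}}

```text
time: 21.78
tool_pos: [498.5, 16.6, 56.6]
orientation: [-0.016, 0.651, 0.759, -0.022]
contact_force: [-11.6, -4.0, 5.2]
grip_width: 0.7
```

Run:
```python
from h import *
o=st()
```

```text
t 21.775 tool [498.5  16.6  56.6] local [-46.5 119.3] yaw 0.1525 F [-11.6  -4.    5.2] Fl [-12.1  -2.2] g 0.7
```

Emit:
{"api": "move_arm", "payload": {"motion": [{"hand": -1.0, "dx": 0.045, "dy": 0.009, "dz": 0.004, "spin": 0.0}, {"hand": -1.0, "dx": 0.056, "dy": 0.012, "dz": 0.006, "spin": 0.0}, {"hand": -1.0, "dx": 0.056, "dy": 0.012, "dz": 0.006, "spin": 0.0}, {"hand": -1.0, "dx": 0.056, "dy": 0.012, "dz": 0.006, "spin": 0.0}, {"hand": -1.0, "dx": 0.056, "dy": 0.012, "dz": 0.006, "spin": 0.0}, {"hand": -1.0, "dx": 0.056, "dy": 0.012, "dz": 0.006, "spin": 0.0}, {"hand": -1.0, "dx": 0.056, "dy": 0.012, "dz": 0.006, "spin": 0.0}, {"hand": -1.0, "dx": 0.056, "dy": 0.012, "dz": 0.006, "spin": 0.0}, {"hand": -1.0, "dx": 0.056, "dy": 0.012, "dz": 0.006, "spin": 0.0}]}}

```text
time: 22.9
tool_pos: [498.7, 16.6, 56.8]
orientation: [-0.021, 0.651, 0.758, -0.027]
contact_force: [-11.5, -4.0, 5.6]
grip_width: 0.5
```

Run:
```python
from h import *
o=st();print(o["q"])
```

```text
t 22.9 tool [498.7  16.6  56.8] local [-46.3 119.3] yaw 0.1512 F [-11.5  -4.    5.6] Fl [-12.   -2.1] g 0.5
[-0.20581216  0.72292831  0.16836549  2.01095859 -0.21792707  0.49258407
  0.27207848]
```

Emit:
{"api": "move_arm", "payload": {"motion": [{"hand": -1.0, "dx": -0.03, "dy": -0.005, "dz": 0.0, "spin": 0.0}, {"hand": -1.0, "dx": -0.12, "dy": -0.02, "dz": 0.0, "spin": 0.0}, {"hand": -1.0, "dx": -0.2, "dy": -0.03, "dz": 0.1, "spin": 0.0}, {"hand": -1.0, "dx": -0.25, "dy": -0.03, "dz": 0.5, "spin": 0.0}, {"hand": -1.0, "dx": -0.25, "dy": -0.03, "dz": 0.85, "spin": 0.0}, {"hand": -1.0, "dx": -0.25, "dy": -0.03, "dz": 0.85, "spin": 0.0}]}}

```text
time: 23.65
tool_pos: [471.0, 13.2, 162.2]
orientation: [-0.018, 0.651, 0.758, -0.024]
contact_force: [-0.0, -0.5, -0.3]
grip_width: 0.4
```

Run:
```python
from h import *
import pickle
o=st();print(o["orientation"])
P=r.camera_params("wrist"); pickle.dump((P,o),open("w17.pkl","wb"))
cv2.imwrite("pics/w17.png",r.capture("wrist"))
cv2.imwrite("pics/top2.png",r.capture("top")[200:340,240:440].repeat(4,0).repeat(4,1))
for q in("lever_push","lever_hinge","handle_push"):
  print(q,[[(np.round(x["position"],1),x["conf"]) for x in r.mark_of(q,c)[:2]] for c in("wrist","top")])
```

```text
t 23.65 tool [471.   13.2 162.2] local [-74.2 120.3] yaw 0.1513 F [-0.  -0.5 -0.3] Fl [-0.1 -0.5] g 0.4
[-0.01812371  0.65135895  0.75817683 -0.02389421]
lever_push [[(array([547.8,  85.2,  38.3]), 0.81)], [(array([551.2,  79. ,  41.8]), 0.44)]]
lever_hinge [[(array([519.6,  35.9,  40.8]), 0.78)], []]
handle_push [[(array([508.2,  20.5,  41.4]), 0.98)], []]
```

View pics/w17.png

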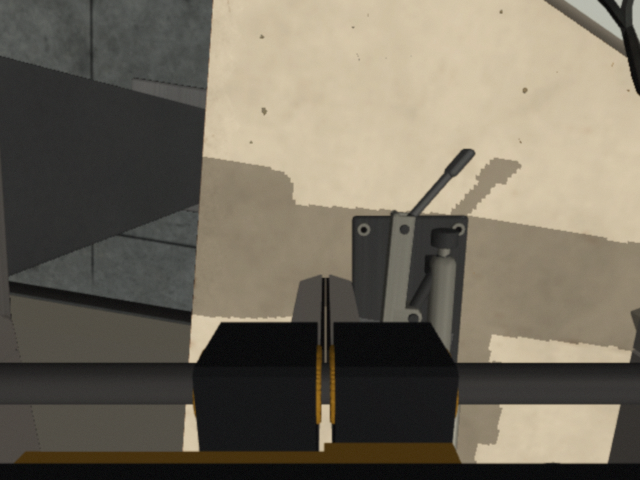

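View pics/top2.png

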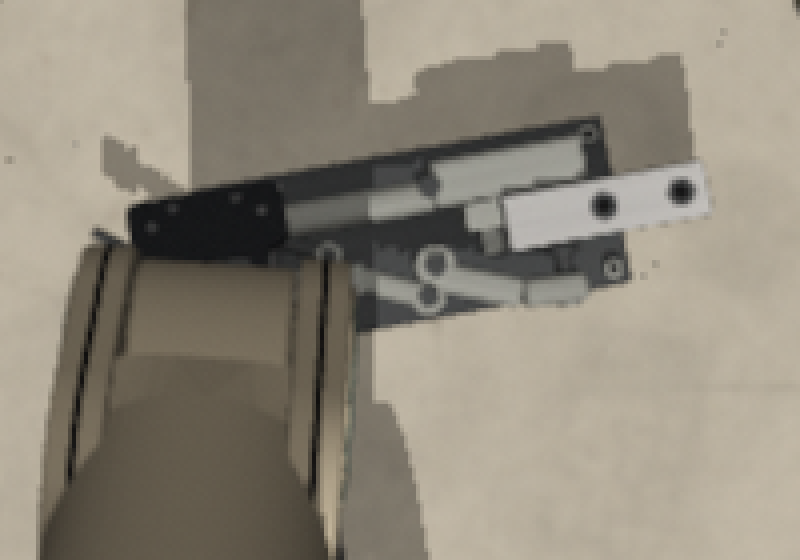

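Emit:
{"api": "move_arm", "payload": {"motion": [{"hand": -1.0, "dx": 0.4, "dy": 0.2, "dz": 0.0, "spin": 0.0}, {"hand": -1.0, "dx": 0.8, "dy": 0.4, "dz": 0.0, "spin": 0.0}, {"hand": -1.0, "dx": 1.0, "dy": 0.57, "dz": 0.0, "spin": 0.0}, {"hand": -1.0, "dx": 1.0, "dy": 0.57, "dz": 0.0, "spin": 0.0}, {"hand": -1.0, "dx": 1.0, "dy": 0.57, "dz": -0.3, "spin": 0.0}, {"hand": -1.0, "dx": 1.0, "dy": 0.57, "dz": -0.5, "spin": 0.0}, {"hand": -1.0, "dx": 1.0, "dy": 0.57, "dz": -0.5, "spin": 0.0}]}}

```text
time: 24.92
tool_pos: [585.5, 80.0, 96.1]
orientation: [-0.023, 0.652, 0.758, -0.03]
contact_force: [-0.5, -0.0, 0.9]
grip_width: 0.5
```

Run:
```python
from h import *
o=st()
cv2.imwrite("pics/w18.png",r.capture("wrist"))
cv2.imwrite("pics/top3.png",r.capture("top")[160:340,200:440].repeat(3,0).repeat(3,1))
```

```text
t 24.925 tool [585.5  80.   96.1] local [ 49.4 168.3] yaw 0.15 F [-0.5 -0.   0.9] Fl [-0.5  0.1] g 0.5
```

View pics/w18.png

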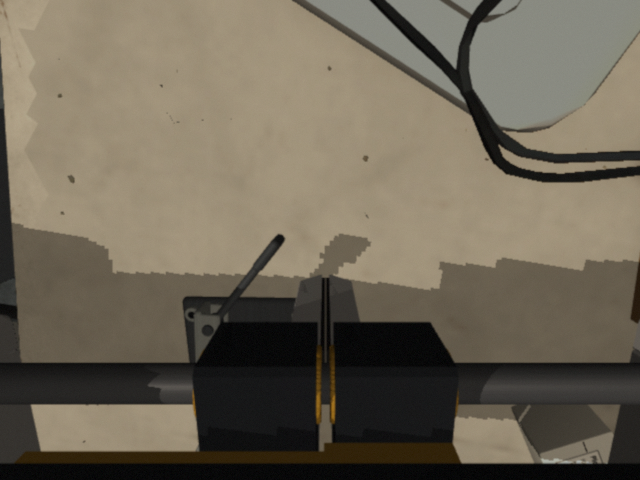

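View pics/top3.png

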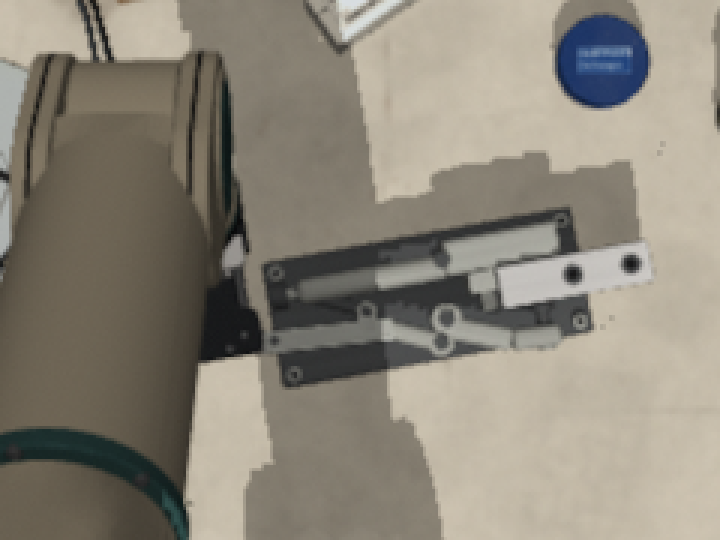

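Run:
```python
from h import *
P=r.camera_params("wrist");o=st()
for p in[(281,238),(268,262),(215,318)]:
    w=back("wrist",*p,50,P); print(w.round(1),(Rm(TH).T@(w[:2]-C)).round(1))
q=o["orientation"];from scipy.spatial.transform import Rotation as Ro
R=Ro.from_quat([q[1],q[2],q[3],q[0]]).as_matrix();print(R[:,2], (o["tool_pos"]+22*R[:,2]).round(1))
```

```text
t 25.025 tool [587.8  80.5  98.3] local [ 51.8 168.4] yaw 0.1503 F [ 0.1 -0.  -0.3] Fl [ 0.1 -0. ] g 0.1
[557.1  95.8  50. ] [ 23.8 188.3]
[551.4  80.5  50. ] [ 15.7 174.1]
[523.4  40.   50. ] [-18.2 138.5]
[-0.0687654  -0.01438379 -0.99752916] [586.3  80.2  76.4]
```

Emit:
{"api": "move_arm", "payload": {"motion": [{"hand": -1.0, "dx": 0.0, "dy": 0.02, "dz": -0.2, "spin": 0.0}, {"hand": -1.0, "dx": 0.0, "dy": 0.03, "dz": -0.385, "spin": 0.0}, {"hand": -1.0, "dx": 0.0, "dy": 0.03, "dz": -0.385, "spin": 0.0}, {"hand": -1.0, "dx": 0.0, "dy": 0.03, "dz": -0.385, "spin": 0.0}]}}

```text
time: 25.52
tool_pos: [588.7, 83.9, 53.6]
orientation: [-0.021, 0.652, 0.758, -0.027]
contact_force: [-0.1, 1.1, 0.0]
grip_width: 0.3
```

Run:
```python
from h import *
st()
cv2.imwrite("pics/w19.png",r.capture("wrist"))
```

```text
t 25.525 tool [588.7  83.9  53.6] local [ 53.2 171.6] yaw 0.1499 F [-0.1  1.1  0. ] Fl [0.1 1.1] g 0.3
```

View pics/w19.png

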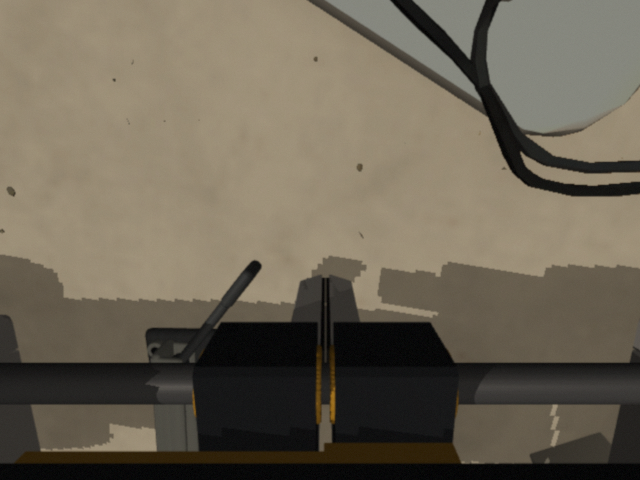

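Emit:
{"api": "move_arm", "payload": {"motion": [{"hand": -1.0, "dx": -0.07, "dy": -0.011, "dz": 0.0, "spin": 0.0}, {"hand": -1.0, "dx": -0.14, "dy": -0.022, "dz": 0.0, "spin": 0.0}, {"hand": -1.0, "dx": -0.17, "dy": -0.027, "dz": 0.0, "spin": 0.0}, {"hand": -1.0, "dx": -0.19, "dy": -0.03, "dz": 0.0, "spin": 0.0}, {"hand": -1.0, "dx": -0.21, "dy": -0.033, "dz": 0.0, "spin": 0.0}, {"hand": -1.0, "dx": -0.23, "dy": -0.037, "dz": 0.0, "spin": 0.0}, {"hand": -1.0, "dx": -0.25, "dy": -0.04, "dz": 0.0, "spin": 0.0}, {"hand": -1.0, "dx": -0.27, "dy": -0.043, "dz": 0.0, "spin": 0.0}, {"hand": -1.0, "dx": -0.29, "dy": -0.046, "dz": 0.0, "spin": 0.0}]}}

```text
time: 26.7
tool_pos: [553.6, 78.5, 53.6]
orientation: [-0.021, 0.652, 0.758, -0.027]
contact_force: [0.2, -0.3, -0.3]
grip_width: 0.6
```

Run:
```python
from h import *
st()
cv2.imwrite("pics/w20.png",r.capture("wrist"))
```

```text
t 26.7 tool [553.6  78.5  53.6] local [ 17.6 171.7] yaw 0.15 F [ 0.2 -0.3 -0.3] Fl [ 0.2 -0.3] g 0.6
```

View pics/w20.png

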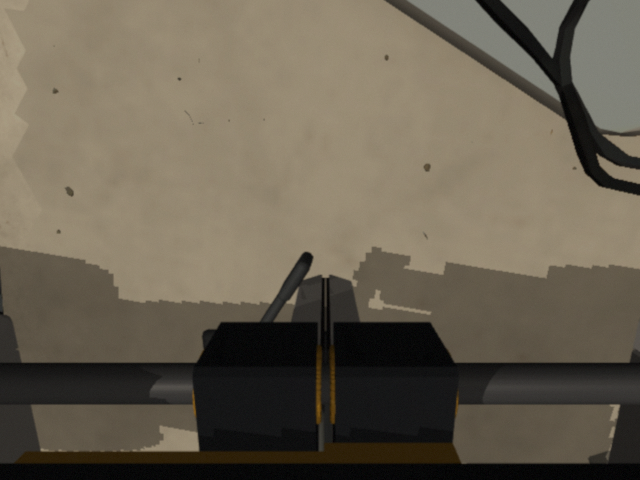

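Emit:
{"api": "move_arm", "payload": {"motion": [{"hand": -1.0, "dx": -0.025, "dy": -0.004, "dz": 0.0, "spin": 0.0}, {"hand": -1.0, "dx": -0.05, "dy": -0.008, "dz": 0.0, "spin": 0.0}, {"hand": -1.0, "dx": -0.075, "dy": -0.012, "dz": 0.0, "spin": 0.0}, {"hand": -1.0, "dx": -0.1, "dy": -0.016, "dz": 0.0, "spin": 0.0}, {"hand": -1.0, "dx": -0.125, "dy": -0.02, "dz": 0.0, "spin": 0.0}, {"hand": -1.0, "dx": -0.15, "dy": -0.024, "dz": 0.0, "spin": 0.0}]}}

```text
time: 27.5
tool_pos: [534.8, 75.5, 53.5]
orientation: [-0.021, 0.652, 0.758, -0.028]
contact_force: [0.6, 0.2, -0.7]
grip_width: 0.4
```

Run:
```python
from h import *
st()
cv2.imwrite("pics/w21.png",r.capture("wrist"))
```

```text
t 27.5 tool [534.8  75.5  53.5] local [ -1.4 171.7] yaw 0.15 F [ 0.6  0.2 -0.7] Fl [0.6 0.1] g 0.4
```

View pics/w21.png

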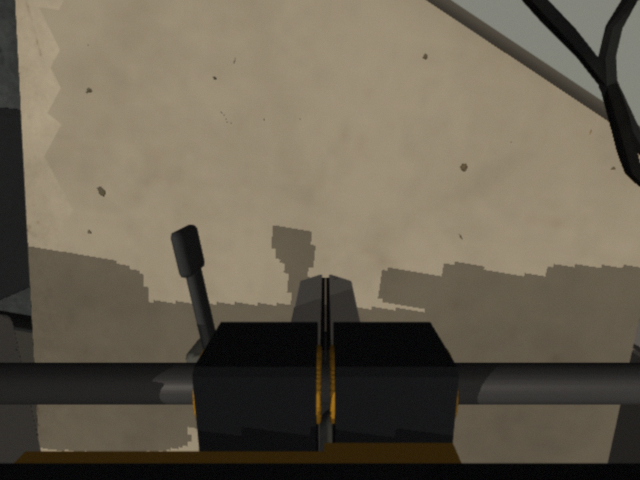

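Released: the lever has sprung away from the finger toward -x. I'll lift away and check.

Emit:
{"api": "move_arm", "payload": {"motion": [{"hand": -1.0, "dx": 0.1, "dy": 0.016, "dz": 0.0, "spin": 0.0}, {"hand": -1.0, "dx": 0.15, "dy": 0.02, "dz": 0.3, "spin": 0.0}, {"hand": -1.0, "dx": 0.15, "dy": 0.02, "dz": 0.7, "spin": 0.0}, {"hand": -1.0, "dx": 0.15, "dy": 0.02, "dz": 1.0, "spin": 0.0}, {"hand": -1.0, "dx": 0.15, "dy": 0.02, "dz": 1.0, "spin": 0.0}]}}

```text
time: 28.18
tool_pos: [555.3, 78.1, 176.4]
orientation: [-0.019, 0.652, 0.758, -0.025]
contact_force: [0.7, -0.1, -0.7]
grip_width: 0.5
```

Run:
```python
from h import *
st()
cv2.imwrite("pics/w22.png",r.capture("wrist"))
cv2.imwrite("pics/top4.png",cv2.resize(r.capture("top")[190:330,240:440],None,fx=4,fy=4,interpolation=cv2.INTER_CUBIC))
cv2.imwrite("pics/sc2.png",cv2.resize(r.capture("scene")[100:290,230:430],None,fx=3,fy=3,interpolation=cv2.INTER_CUBIC))
for q in("block_mid","handle_push","lever_push","pad"):
  print(q,[[(np.round(x["position"],1),x["conf"]) for x in r.mark_of(q,c)[:2]] for c in("top","scene")])
```

```text
t 28.175 tool [555.3  78.1 176.4] local [ 19.3 171.1] yaw 0.15 F [ 0.7 -0.1 -0.7] Fl [ 0.6 -0.3] g 0.5
block_mid [[(array([ 559.4, -180.2,   42.2]), 0.85), (array([474.7,  18. ,  39.8]), 0.54)], [(array([ 563.3, -181.7,   43.2]), 0.56)]]
handle_push [[(array([475.7,  19. ,  41.8]), 0.88)], [(array([474.1,  13.3,  36.3]), 0.62)]]
lever_push [[(array([459.5,  81.2,  42. ]), 0.45), (array([453.4, 328.5,   1.6]), 0.39)], [(array([452.5,  81.3,  40.5]), 0.39)]]
pad [[(array([ 525.7, -159.9,   41.1]), 0.36)], []]
```

View pics/top4.png

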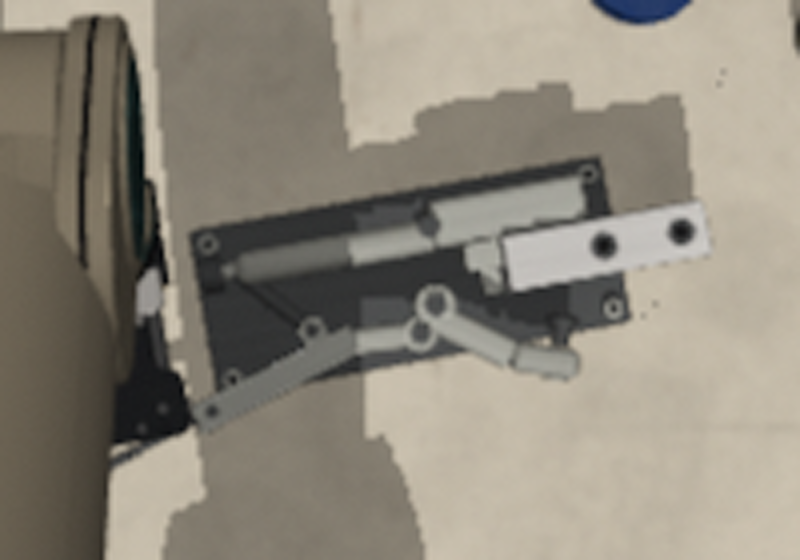

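View pics/sc2.png

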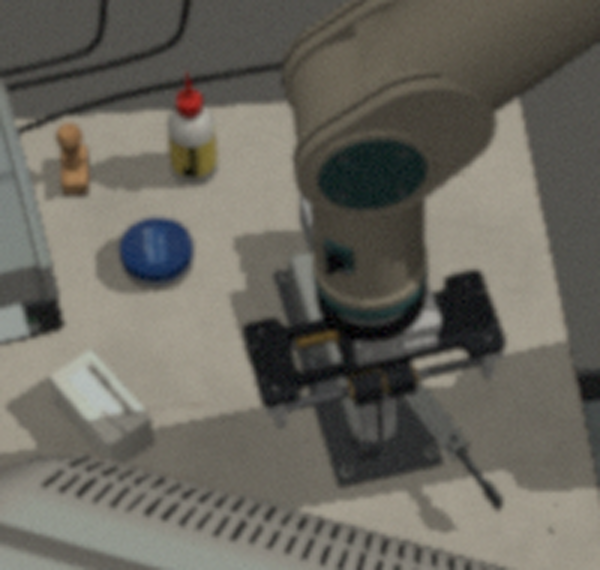

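Emit:
{"api": "move_arm", "payload": {"motion": [{"hand": -1.0, "dx": 0.0, "dy": -0.5, "dz": 0.2, "spin": 0.0}, {"hand": -1.0, "dx": 0.0, "dy": -1.0, "dz": 0.2, "spin": 0.0}, {"hand": -1.0, "dx": 0.0, "dy": -1.0, "dz": 0.2, "spin": 0.0}]}}

```text
time: 29.1
tool_pos: [551.7, -49.3, 197.7]
orientation: [-0.02, 0.656, 0.754, -0.029]
contact_force: [-0.5, -0.0, 0.3]
grip_width: 0.7
```

Emit:
{"api": "move_arm", "payload": {"motion": [{"hand": -1.0, "dx": 0.0, "dy": -0.5, "dz": 0.0, "spin": 0.0}, {"hand": -1.0, "dx": 0.0, "dy": -1.0, "dz": 0.0, "spin": 0.0}, {"hand": -1.0, "dx": 0.0, "dy": -1.0, "dz": 0.0, "spin": 0.0}]}}

```text
time: 29.48
tool_pos: [550.7, -175.0, 197.8]
orientation: [-0.019, 0.659, 0.752, -0.031]
contact_force: [-0.6, 0.3, 0.6]
grip_width: 0.3
```

Emit:
{"api": "move_arm", "payload": {"motion": [{"hand": -1.0, "dx": 0.0, "dy": -0.4, "dz": 0.0, "spin": 0.0}, {"hand": -1.0, "dx": 0.0, "dy": -0.8, "dz": 0.0, "spin": 0.0}, {"hand": -1.0, "dx": 0.0, "dy": -0.8, "dz": 0.0, "spin": 0.0}, {"hand": -1.0, "dx": 0.0, "dy": -0.8, "dz": 0.0, "spin": 0.0}]}}

```text
time: 29.98
tool_pos: [551.2, -268.6, 197.3]
orientation: [-0.02, 0.658, 0.752, -0.03]
contact_force: [0.8, 0.6, -0.6]
grip_width: 0.5
```

Run:
```python
from h import *
st()
s=r.capture("wrist");cv2.imwrite("pics/w23.png",s)
```

```text
t 29.975 tool [ 551.2 -268.6  197.3] local [ -39.3 -170.6] yaw 0.1335 F [ 0.8  0.6 -0.6] Fl [0.9 0.4] g 0.5
```

View pics/w23.png

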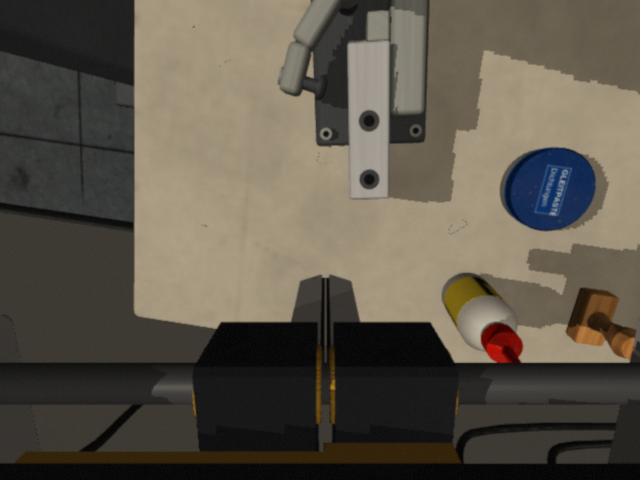

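Run:
```python
from bench import r
print(r.finish_job())
```

```text
the job is handed in; nothing more can be done
None
```

The job is done and handed in at about 30 s of the 66 s allowed. `finish_job()` gives no verdict, so this rests on my own checks.

- **Seating:** The block went into the jaws flat on the ledge with the pin facing the moving jaw. I pushed it against the stop with about 10 N, and it did not move further. After release it stayed in place.
- **Pressing and holding:** I squeezed the handle past centre and held it against its stop at about 12 N sideways for about 1 s. The highest push I read was about 13 N on the way over, with up to 6.5 N of upward force as well. Force was only read at the end of each move, so brief peaks between readings were not seen.
- **Locking:** With the hand away, the pictures showed the pliers still locked, with the jaw on the block.
- **Release:** I flicked the lever toward -x and the pliers sprang open. The handle is back at its open position, at about (475, 17) in world coordinates.
- **Last look:** The wrist picture shows the block up against the stop with no pin standing proud. The network puts the block's centre at about (559 to 563, -180 to -182), against an expected (562, -180).
- **Other things:** The tin and carton looked undisturbed in the last pictures. I did not check the tape at the end, but the arm did not go near it after the start.

No check failed or disagreed by more than the few millimetres the detections allow. The tool picked up a tilt of about 4° while pushing the handle, with no effect I could see.

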